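# Check in a guest's valuables at the entry console

## Robot

A 6-joint arm with a two-finger parallel gripper is mounted at the origin on the work surface. World frame = base frame: x ahead of the robot, y to its left, z up, the work surface at z = 0. Lengths are in mm, angles in degrees, forces in N, time in s.
With the tool pointing down it reaches from about 200 to 875 mm from the base axis. Payload 3.4 kg.
Tool frame: the origin (TCP) lies midway between the tips of the shut fingers; the grasp point (between the pads) lies env.hold_point_z behind it (env.hold_point_z is the distance from the TCP to the grasp point, in mm); z points along the fingers, y is the line along which they close (so a half turn about z gives the same grasp; the last joint's range is limited). The gripper opens to 94 mm and grips with 3 to 60 N. Pads are 16 mm wide; open, the fingers measure 119 mm over their backs; the gripper's body (75 mm by 177 mm) begins 78 mm behind the grasp point.
Start: joints at [-73.797, 15.808, 86.224, -0, 77.962, -6.933], TCP at [225.929, -528.792, 205.493] pointing down, gripper open.
Joint ranges: [-165.64, 165.64], [-43.16, 119.46], [12.63, 154.43], [-67.54, 247.53], [6.08, 155.33], [-154.97, 154.97]. Speed limits (degrees/s): [147.25, 147.25, 180, 180, 180, 180].

## Interface

Orientations are given as a 3x3 rotation matrix whose columns are the frame's x, y, z axes.
In Python, from cell import sense, read_camera, hand_in, look_for, landmark_of, env gives the robot as it stands.
- The arm moves only by the shell command python3 -m pendant 'ROWS' [OPENING] [FORCE]. ROWS is text: rows parted by semicolons, each of 6 numbers parted by spaces: the shift along the tool's x, y, z scaled (see below), then the turn, a rotation vector about the tool's x, y, z scaled (see below). A call has 1 to 5 rows; each row shifts and turns the commanded pose from where the row before left it, along the tool's axes as they then stand; what a row does not reach is not made up. The controller multiplies each number of a shift by 0.75 m and each number of a turn by 120 degrees. A row lasts 1/8 s, in which the tool goes at most 62.5 mm and 10.7 degrees, less where a joint would pass 70% of its speed; a pose out of reach is approached as far as the arm can. A call with a number of a shift or a turn outside -1 to 1 is refused whole. A call with a gripper value outside its range is refused whole. OPENING is the opening, from -1 (shut) to 1 (fully open), set as the call begins (- or left out, the last holds). The fingers move at their own pace and stop on an object; FORCE is the grip in N (left out, the last holds). Time passes only in rows, so rows that do not move let the fingers close. It gives the time, the measured TCP pose, the force, the opening and the grip force at its end, in the units of the state.
- sense(): the state, without advancing time (a new reading comes with each control period).
- read_camera(name): name is "scene" or "top" or "wrist"; returns a dict with "img" (480x640x3 uint8, red, green, blue), "intrinsics" (3x3 intrinsics, pixels), "R" (3x3) and "t" (3): a world point X has camera coordinates R X + t; the wrist camera has in their place "mount" (4x4, takes a point from camera to tool coordinates, whose origin is the TCP and whose axes are the flange's). Camera axes: x right, y down, z forward; pixel columns grow to the right and rows downward; lengths in mm; the calibration is good to about 2 mm. A picture is of the moment at which its call begins: read the wrist's pose just before it. There is no depth.
- hand_in(): hands the job in; it is judged then, once.
Trained networks look in the newest picture that a camera, given by its name, has taken for a name from the list of things; names that differ only in an ending like _2 or _b are one class to them, and where a whole thing is asked for, a point or a joint stands for the part that bears it (a point fixed in the world has none). Each returns a list of dicts, best first, with "score" (0 to 1); they miss things now and then, are a little off and sometimes report something else, mostly with a low value. They report only what shows in the picture. A call takes as long as a camera call.
- look_for(camera, query): "point" ([x, y, z] in mm, in world coordinates, good to about 4 mm: the middle of the surface that is visible of it).
- landmark_of(camera, query): "point" ([x, y, z] in mm, in world coordinates, good to about 4 mm: a listed point, or the origin of a listed thing).
The state is a dict: "time_s": time; "joints": joint angles; "joint_vel": joint speeds; "joint_efforts": joint torques, N m; "tool_pos": TCP position; "eef_rot": TCP orientation; "force": force on the tool from outside, world axes, zero at the start; "moment": the same for the moment, N m; "finger_gap": finger opening in mm; "finger_force": force on a finger pad.
Only numpy, scipy, OpenCV 4.12 (cv2) and the standard library are available. Lean on these libraries where they do the work, as an engineer would, in place of code of your own. Each camera call takes 0.05 s, during which the arm holds its last target. There are 200 camera calls.

## Task

Check in the guest's valuables: pull the cabinet's drawer right out to its stop, take out the folded hand fan and lay it flat and lengthwise in the middle of the bamboo tray, put whichever of the padlock, car fob, room key and power bank are lying on the glass into the drawer, and push the drawer fully shut. Log the deposit by turning the tag tin so that it stands upright on the scanner's mat, in front of the scanner, with its label facing straight at the scanner's window. Leave everything else where it is, and do the tin whenever you like.

Things in the scene. Friction and masses are not known exactly. Their poses are not given: they have to be found in the camera images.
- cab_drawer0 (a joint): travel of the one drawer of the low fixed dark-wood cabinet (260 deep x 290 wide x 100 high, right of centre; a spectacle case 38 high is fixed on top at the back). m: 0 shut, 0.1816 at its hard outer stop; starts up to 0.025 ajar. Light friction (1 N, plus 4 N per m/s); stays where it is left; push or pull it by the bar handle
- handle (a point): middle of the drawer's steel bar handle: 11 diameter, 120 long along y, centre line 45 off the drawer front (the front panel is 15 thick), 74 above the glass, 26 below the cabinet's top; can be pinched from above. The drawer slides out along this frame's -x (level, roughly towards the robot); y runs along the bar
- drawer_floor (a point): centre of the drawer's inner floor, 22 above the glass; moves with the drawer, axes as the handle's, whose bar is at x = -174, z = +52. Inside 215 along x, 248 along y; side walls end 56 above this floor, front panel 66. At the stop, x = -107 to +68 lies clear of the cabinet
- fan: folded plastic hand fan, white and grey, 200 x 30 x 22, lying flat in the drawer at the start, with its length across the drawer. Origin at the centre of its underside, x along its length, z up
- tray: bamboo tray on the left, 240 x 110 outside, fixed; walls 6 thick and 16 high, floor 6 thick. Origin at the centre of its underside, x along its length (roughly world x)
- padlock: chrome padlock lying flat, 92 long x 52 wide x 26 thick: body from x = -43 to +7, shackle from there to x = +49. Origin at the middle of its underside 18 mm from the body's centre, x towards the shackle. May be absent (None)
- fob: silver car fob lying flat, 89 long x 42 wide x 18 thick: body from x = -43 to +33, then a small wire loop. Origin on its underside, x towards the loop. May be absent (None)
- roomkey: brass door key fixed to a wooden tag, lying flat, 112 long: tag 68 x 46 x 16 from x = -55 to +13, key blade from there to x = +57. Origin on its underside, x towards the blade. May be absent (None)
- powerbank: white power bank, 100 x 46 x 22, lying flat. Origin at the centre of its underside, x along its length. May be absent (None)
- scanner: black code scanner block, 70 deep x 80 wide x 100 high, fixed, with a thin grey mat (110 x 110, 1 thick) lying in front of it. Origin at the centre of the mat, on the glass; x points from the mat to the block, whose window face stands at x = +80 and whose middle is at x = +115; the window looks along -x
- window (a point): middle of the scanner's window, on its front face, 55 above the glass; axes as the scanner's
- tin: upright silver tag tin, a cylinder of 60 diameter, 110 high, about 0.35 kg, on the scanner's mat. Its white paper code label is on the +x side of its own frame and folds over onto the lid's edge on that side. Origin at the centre of its underside, z up
- bowl: white ceramic bowl, 110 across, 50 high, left near the robot; stays where it is
- mug: blue mug, 80 across, 90 high, right of the drawer; stays where it is
- sanitiser: small bottle with a white cap, 54 across, 130 high, between cabinet and scanner; stays where it is
- shoebrush: shoe brush lying at the far right; stays where it is
- candle: jar, 72 across, 80 high, far left; stays where it is

How it is judged (in metres and radians):
On the way:
1. the drawer has been pulled out to its stop (value of joint cab_drawer0 above 0.174 m), for 0.2 s.
At the end, for the whole second after the job is handed in: drawer shut within 6 mm, all valuables present inside; fan flat in the tray, centre within 40 mm, lengthwise within 0.4 rad; tin upright on the mat (centre within 35 mm sideways, within 40 mm lengthwise of the mat's centre), window within 20 mm of its label axis; all at rest (value of joint cab_drawer0 below 0.006 m and x of padlock in the frame of drawer_floor between -0.108 and 0.108 m and y of padlock in the frame of drawer_floor between -0.125 and 0.125 m and z of padlock in the frame of drawer_floor between -0.01 and 0.05 m and linear speed of each of padlock, fob, roomkey, powerbank, fan, tin below 0.03 m/s and x of fob in the frame of drawer_floor between -0.108 and 0.108 m and y of fob in the frame of drawer_floor between -0.125 and 0.125 m and z of fob in the frame of drawer_floor between -0.01 and 0.05 m and x of roomkey in the frame of drawer_floor between -0.108 and 0.108 m and y of roomkey in the frame of drawer_floor between -0.125 and 0.125 m and z of roomkey in the frame of drawer_floor between -0.01 and 0.05 m and x of powerbank in the frame of drawer_floor between -0.108 and 0.108 m and y of powerbank in the frame of drawer_floor between -0.125 and 0.125 m and z of powerbank in the frame of drawer_floor between -0.01 and 0.05 m and x of fan in the frame of tray between -0.04 and 0.04 m and y of fan in the frame of tray between -0.05 and 0.05 m and z of fan in the frame of tray between 0 and 0.025 m and angle between the z axis of fan and the z axis of tray, either way round below 0.3 rad and angle between the x axis of fan and the x axis of tray, either way round below 0.4 rad and angle between tin's own z axis and vertical below 0.1 rad and z of tin in the frame of scanner below 0.01 m and x of window in the frame of tin above 0.03 m and y of window in the frame of tin between -0.02 and 0.02 m and x of tin in the frame of scanner between -0.04 and 0.045 m and y of tin in the frame of scanner between -0.035 and 0.035 m); the robot touches nothing.
It fails at once if a bystander (bowl, mug, bottle, shoe brush, jar) is moved by more than 5 cm or tipped (distance of any of bowl, mug, sanitiser, shoebrush, candle from where it was at the start of the episode above 0.05 m or angle between any of bowl, mug, sanitiser, candle's own z axis and vertical above 0.6 rad).
Of padlock, fob, roomkey, powerbank only 3 to 4 are there at a start; the rules pass over those that are not, and their reading is None.
At some moment in a run one of padlock, fob, roomkey, powerbank may be knocked a few centimetres aside while the robot is not near it.
Once in a run the grip may slacken for a moment while it holds something.
It also fails if it takes over 208 s, if anything falls off the work surface, if the arm or the gripper's body presses on something with over 40 N, if the wrist force passes 120 N, or if a joint passes its speed limit or range.

## Working session

There is one attempt and no reset: what is moved stays moved. The work goes in short steps, Python scripts to look and compute and a shell command to move; the robot and the scene stay as the last step left them, time stands still between calls to the robot, and variables do not carry over. Pictures are saved under pics/ and viewed, at most 15 in all, crops included, and the job is handed in when it is done.

```bash
ls; mkdir -p pics
cat > h.py <<'E'
from cell import *
import numpy as np, cv2
np.set_printoptions(precision=1,suppress=True)
def save(cam,name,scale=1):
    r=read_camera(cam); cv2.imwrite(f'pics/{name}.png',r['img'][:,:,::-1]); return r
def st():
    s=sense(); print('t',round(s['time_s'],2),'tcp',np.array(s['tool_pos']),'F',np.array(s['force']),'gap',s['finger_gap'],'ff',s['finger_force']); print(np.array(s['eef_rot']).round(3).tolist(), 'j',np.array(s['joints'])); return s
E
python3 - <<'E'
from h import *
s=st(); print(env.hold_point_z)
for c in ['top','scene']:
    r=save(c,c+'0')
    for n in 'handle drawer_floor fan tray padlock fob roomkey powerbank scanner window tin bowl mug sanitiser shoebrush candle cab_drawer0'.split():
        a=look_for(c,n); b=landmark_of(c,n) if n!='cab_drawer0' else []
        print(c,n,[(np.array(x['point']),round(x['score'],2)) for x in a[:2]],'L',[(np.array(x['point']),round(x['score'],2)) for x in b[:2]])
st()
E
```

```text
pics
t 0.0 tcp [ 225.8 -528.2  204.6] F [0.5 0.1 0.1] gap 94.13423061441217 ff 0.0
[[0.92, 0.393, -0.001], [0.393, -0.92, 0.002], [0.0, -0.002, -1.0]] j [-73.8  15.8  86.3  -0.   78.   -6.9]
18.8
top handle [(array([ 565.6, -255.4,   75.9]), 0.96)] L [(array([ 529.4, -241.3,   71.4]), 0.68), (array([425.3,  89.8,   1.7]), 0.6)]
top drawer_floor [(array([ 564.4, -255.3,   77.3]), 0.79), (array([309.9, 193.1,  21.9]), 0.38)] L [(array([669.3, 209.2,  54.2]), 0.33)]
top fan [(array([420.9, 261.9,  22.1]), 0.36)] L [(array([422.2,  90. ,   1.6]), 0.69)]
top tray [(array([473.2, 440.1,   1.8]), 0.7)] L [(array([470.5, 438. ,  -4.3]), 0.79)]
top padlock [(array([521.1, 229.3,  25.4]), 0.87)] L [(array([524.1, 241.2,   2.1]), 0.68)]
top fob [(array([524.7, 105.4,  18.1]), 0.59)] L [(array([522.7, 108.6,  -0.5]), 0.8)]
top roomkey [(array([423.2,  73.6,  15.2]), 0.91)] L [(array([422.8,  90.2,  -2. ]), 0.6), (array([422.9, 261.4,  -4.5]), 0.57)]
top powerbank [(array([420.8, 260.3,  17.7]), 0.69)] L [(array([419.5, 261.6,  -4.8]), 0.94)]
top scanner [(array([659.1, 208.7,  27.1]), 0.98)] L [
[... 2229 characters left out ...]
]), 0.96)]
scene sanitiser [(array([715.3, -17.6,  72.4]), 0.97), (array([429.9, 249.4,  21.4]), 0.67)] L [(array([706.5,  -0.2,  -1.8]), 0.97)]
scene shoebrush [(array([ 554.1, -573.3,   15.1]), 0.7), (array([527.6, 224.9,  27.4]), 0.65)] L [(array([ 521.6, -566.1,   -3. ]), 0.86)]
scene candle [(array([425.7,  68.6,  18.9]), 0.69), (array([705.8, 354.9,  59.5]), 0.59)] L [(array([696.3, 373.9,   1.8]), 0.88)]
scene cab_drawer0 [(array([ 551.1, -253.6,   91.8]), 0.76), (array([713.9, -16. ,  74. ]), 0.47)] L []
t 3.4 tcp [ 225.9 -528.8  205.5] F [ 0.3 -0.5 -0.5] gap 94.13015967904528 ff 0.0
[[0.92, 0.393, 0.0], [0.393, -0.92, -0.0], [-0.0, 0.0, -1.0]] j [-73.8  15.8  86.2  -0.   78.   -6.9]
```

View pics/top0.png

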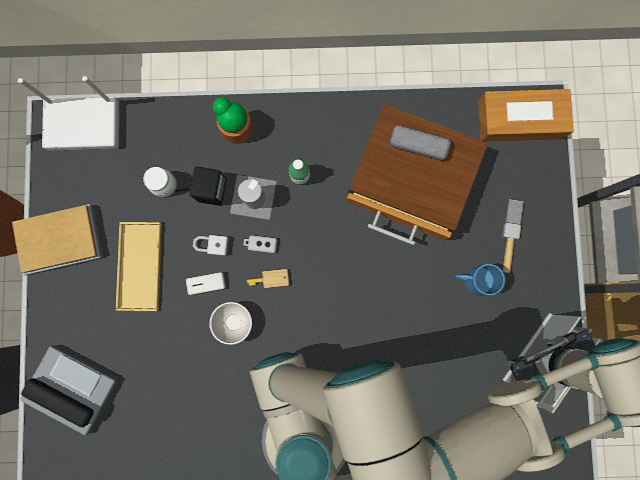

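View pics/scene0.png

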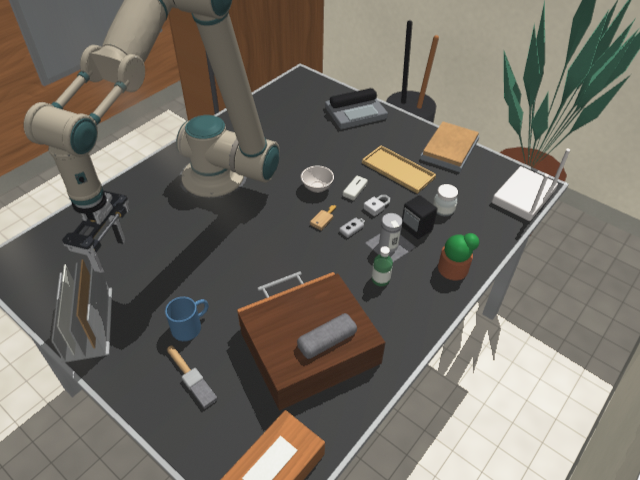

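The top view shows all four valuables: padlock (210,244), fob (260,244), room key (268,279) and power bank (206,283). The tin is on the mat at (253,197), the scanner is at (208,185) and the handle bar runs (372,214)–(414,240). The scene view agrees.

```bash
cat >> h.py <<'E'
def bp(r,u,v,z):
    K=np.array(r['intrinsics']);R=np.array(r['R']);t=np.array(r['t']).ravel()
    d=R.T@np.linalg.inv(K)@np.array([u,v,1.]); c=-R.T@t
    return c+d*(z-c[2])/d[2]
E
python3 - <<'E'
from h import *
r=read_camera('top'); im=r['img'][:,:,::-1]
a=cv2.resize(im[170:300,180:300],None,fx=4.5,fy=4.5,interpolation=cv2.INTER_CUBIC)
cv2.imwrite('pics/c1.png',a)
a=cv2.resize(im[90:250,340:500],None,fx=3.7,fy=3.7,interpolation=cv2.INTER_CUBIC)
cv2.imwrite('pics/c2.png',a)
import pickle; pickle.dump({k:r[k] for k in('intrinsics','R','t')},open('top.pkl','wb'))
E
```

```text
(no output)
```

View pics/c1.png

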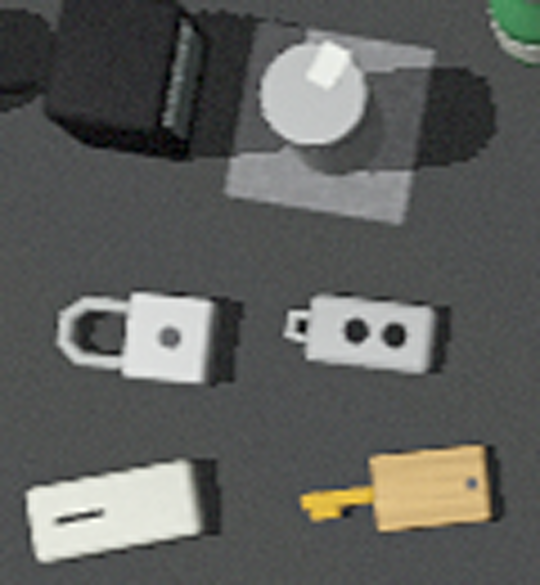

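View pics/c2.png

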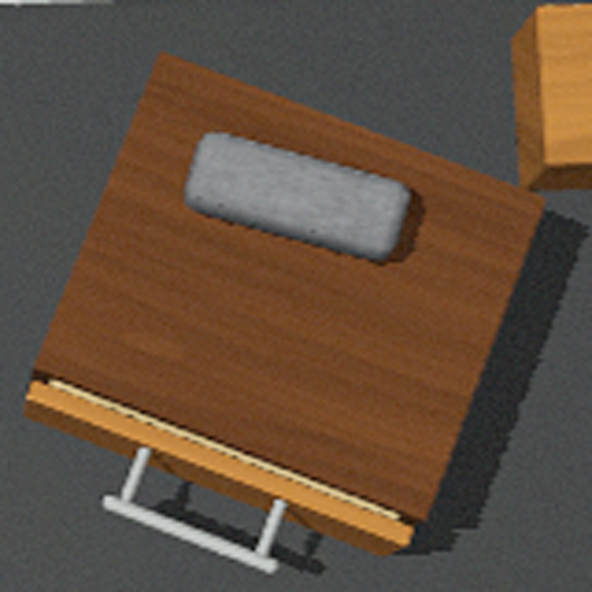

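The crops show the tin's label pointing up and right on its lid (327,66 against the lid centre 313,93), while the scanner window lies to its left. The bar handle ends are near crop (108,503) and (272,567), and the drawer is slightly ajar.

Run:
```python
from h import *
import pickle; r=pickle.load(open('top.pkl','rb'))
def c1(u,v,z): return bp(r,180+u/4.5,170+v/4.5,z)
def c2(u,v,z): return bp(r,340+u/3.7,90+v/3.7,z)
def ang(a,b): d=b-a; return round(np.degrees(np.arctan2(d[1],d[0])),1)
h1,h2=c2(108,503,77),c2(272,567,77); print('handle',h1,h2,(h1+h2)/2,'yaxis ang',ang(h2,h1))
a,b=c2(160,55,100),c2(543,205,100); print('cab back',a,b,ang(b,a))
a,b=c2(35,375,100),c2(160,55,100); print('cab left side ang',ang(a,b),a)
lc,lb=c1(313,93,110),c1(327,66,110); print('tin lid',lc,'label',ang(lc,lb))
m=[c1(*p,1) for p in [(258,30),(435,48),(404,222),(226,195)]]; print('mat c',sum(m)/4,'x ang',ang(m[1],m[0]),ang(m[2],m[3]))
print('padlock', c1(170,338,26),'body; ang',ang(c1(212,342,26),c1(62,332,26)))
print('fob', c1(372,334,18),ang(c1(435,340,18),c1(310,327,18)), ang(c1(432,372,18),c1(308,358,18)),ang(c1(436,307,18),c1(312,295,18)))
print('rk tag',c1(431,488,16),ang(c1(490,447,16),c1(370,460,16)),ang(c1(492,520,16),c1(378,530,16)))
print('pb',c1(115,511,22),ang(c1(190,460,22),c1(28,488,22)),ang(c1(205,530,22),c1(42,562,22)))
t=[bp(r,*p,16) for p in [(119,223),(162,223),(159,310),(117,310)]]; print('tray',sum(t)/4,ang(t[3],t[0]),ang(t[2],t[1]))
```

```text
handle [ 553.1 -183.2   77. ] [ 504.6 -296.1   77. ] [ 528.9 -239.6   77. ] yaxis ang 66.8
cab back [ 868.1 -229.9  100. ] [ 751.6 -493.6  100. ] 66.2
cab left side ang -23.0 [ 641.3 -133.7  100. ]
tin lid [648.7 122.  110. ] label -28.1
mat c [651.7 125.5   1. ] x ang 82.4 79.6
padlock [519.9 220.6  26. ] body; ang 84.5
fob [519.5 100.8  18. ] 82.4 81.9 82.8
rk tag [426.3  67.5  16. ] 94.5 93.3
pb [417.9 255.1  22. ] 98.2 99.4
tray [470.1 434.9  16. ] -0.8 -1.9
```

```bash
cat >> h.py <<'E'
from scipy.spatial.transform import Rotation as Ro
def plan(x,y,z,yaw,n=None):
    """rows from the measured pose to TCP x,y,z, tool down, tool y axis at world angle yaw"""
    s=sense(); p=np.array(s['tool_pos'],float);R=np.array(s['eef_rot'],float)
    c,sn=np.cos(np.radians(yaw)),np.sin(np.radians(yaw))
    T=np.array([[-sn,c,0],[c,sn,0],[0,0,-1.]]); 
    rv=(Ro.from_matrix(R.T@T)).as_rotvec(degrees=True); d=np.array([x,y,z])-p
    m=int(np.ceil(max(np.linalg.norm(d)/60,np.linalg.norm(rv)/10.4,1))); n=max(n or m,m)
    print('t',round(s['time_s'],1),'tcp',p,'yaw',round(np.degrees(np.arctan2(R[1,1],R[0,1])),1),'gap',round(s['finger_gap'],1),'F',np.array(s['force']),'d',d,'rv',rv,'n',n)
    Q=Ro.from_matrix(R); rows=[]
    for i in range(n):
        sh=Q.as_matrix().T@d/n/750; rows.append(' '.join(f'{v:.4f}'.rstrip('0').rstrip('.') for v in list(sh)+list(rv/n/120)).replace('-0 ','0 '))
        Q=Q*Ro.from_rotvec(rv/n,degrees=True)
    for i in range(0,n,5): print('; '.join(rows[i:i+5]))
E
python3 -c "
from h import *
plan(529,-240,150,-23.3)"
```

```text
t 3.5 tcp [ 225.9 -528.8  205.5] yaw -66.9 gap 93.9 F [-0.  -0.6  0.3] d [303.1 288.8 -55.5] rv [  0.    0.  -43.6] n 8
0.0654 -0.0244 0.0092 0 0 -0.0454; 0.0674 -0.0181 0.0092 0 0 -0.0454; 0.0688 -0.0116 0.0092 0 0 -0.0454; 0.0696 -0.005 0.0092 0 0 -0.0454; 0.0698 0.0016 0.0092 0 0 -0.0454
0.0693 0.0082 0.0092 0 0 -0.0454; 0.0682 0.0147 0.0092 0 0 -0.0454; 0.0665 0.0211 0.0092 0 0 -0.0454
```

```bash
python3 -m pendant '0.065 -0.024 0.009 0 0 -0.045; 0.067 -0.018 0.009 0 0 -0.045; 0.069 -0.012 0.009 0 0 -0.045; 0.07 -0.005 0.009 0 0 -0.045; 0.07 0.002 0.009 0 0 -0.045' -0.15 && python3 -m pendant '0.069 0.008 0.009 0 0 -0.045; 0.068 0.015 0.009 0 0 -0.045; 0.066 0.021 0.009 0 0 -0.045; 0 0 0 0 0 0'
python3 - <<'E'
from h import *
r=save('wrist','w1'); s=sense()
for c in ['wrist','top']:
    if c=='top': read_camera(c)
    for n in ['handle']: print(c,[(np.array(x['point']),round(x['score'],2)) for x in landmark_of(c,n)+look_for(c,n)])
plan(529,-240,56,-23.3)
E
```

```text
time_s: 4.08
tool_pos: [417.0, -347.7, 171.7]
eef_rot: [[0.639, 0.769, 0.001], [0.769, -0.639, -0.001], [-0.0, 0.001, -1.0]]
force: [1.2, 0.5, 0.2]
finger_gap: 47.2
finger_force: 0.0
time_s: 4.58
tool_pos: [531.5, -238.9, 150.8]
eef_rot: [[0.397, 0.918, -0.0], [0.918, -0.397, 0.001], [0.001, -0.001, -1.0]]
force: [-0.4, -0.1, -0.2]
finger_gap: 39.6
finger_force: 0.0
wrist [(array([ 531.7, -237.1,   71.4]), 0.94), (array([ 589.9, -207.2,   75.3]), 0.71)]
top [(array([649.8, 124.4,  -3.7]), 0.54), (array([ 605.9, -187.4,   75.4]), 0.8)]
t 4.9 tcp [ 528.8 -242.7  151.8] yaw -23.8 gap 40.1 F [-0.2 -0.2  0. ] d [  0.2   2.7 -95.8] rv [ 0.   0.  -0.5] n 2
0.0017 -0.0007 0.0639 0.0001 0.0001 -0.002; 0.0017 -0.0006 0.0639 0.0001 0.0001 -0.002
```

```bash
python3 -m pendant '0.002 0 0.04 0 0 -0.002; 0.002 0 0.045 0 0 -0.002; 0 0 0.042 0 0 0; 0 0 0 0 0 0' && python3 -m pendant '0 0 0 0 0 0; 0 0 0 0 0 0; 0 0 0 0 0 0; 0 0 0 0 0 0; 0 0 0 0 0 0' -1 30; python3 -c "
from h import *
plan(530-.918*190,-239.5+.396*190,56,-23.3,8)"
```

```text
time_s: 5.38
tool_pos: [528.4, -238.8, 54.4]
eef_rot: [[0.395, 0.919, -0.004], [0.919, -0.395, 0.002], [0.0, -0.005, -1.0]]
force: [-0.2, -0.5, 1.0]
finger_gap: 39.5
finger_force: 0.0
time_s: 6.0
tool_pos: [531.2, -239.2, 57.2]
eef_rot: [[0.394, 0.919, 0.001], [0.919, -0.394, -0.001], [-0.0, 0.001, -1.0]]
force: [-2.0, -0.5, 5.5]
finger_gap: 10.0
finger_force: 30.0
t 6.0 tcp [ 531.2 -239.2   57.2] yaw -23.2 gap 10.0 F [-2.  -0.5  5.5] d [-175.6   74.9   -1.2] rv [0.1 0.  0.1] n 8
0 -0.0318 0.0002 0.0001 0 0.0001; 0 -0.0318 0.0002 0.0001 0 0.0001; -0.0001 -0.0318 0.0002 0.0001 0 0.0001; -0.0001 -0.0318 0.0002 0.0001 0 0.0001; -0.0001 -0.0318 0.0002 0.0001 0 0.0001
-0.0001 -0.0318 0.0002 0.0001 0 0.0001; -0.0001 -0.0318 0.0002 0.0001 0 0.0001; -0.0001 -0.0318 0.0002 0.0001 0 0.0001
```

```bash
python3 -m pendant '0 -0.03 0 0 0 0; 0 -0.03 0 0 0 0; 0 -0.03 0 0 0 0; 0 -0.03 0 0 0 0; 0 -0.03 0 0 0 0' && python3 -m pendant '0 -0.02 0 0 0 0; 0 -0.02 0 0 0 0; 0 0 0 0 0 0'
```

```text
time_s: 6.62
tool_pos: [428.9, -195.0, 57.2]
eef_rot: [[0.394, 0.919, 0.005], [0.919, -0.394, -0.002], [0.0, 0.005, -1.0]]
force: [2.0, 0.1, 5.9]
finger_gap: 9.9
finger_force: 30.0
time_s: 7.0
tool_pos: [399.3, -182.2, 57.2]
eef_rot: [[0.394, 0.919, 0.001], [0.919, -0.394, -0.0], [0.0, 0.001, -1.0]]
force: [-0.9, 1.8, 7.9]
finger_gap: 10.0
finger_force: 30.0
```

```bash
python3 -m pendant '0 -0.008 0 0 0 0; 0 -0.008 0 0 0 0; 0 0 0 0 0 0' && python3 -m pendant '0 -0.008 0 0 0 0; 0 0 0 0 0 0'&& python3 -m pendant '0 -0.008 0 0 0 0; 0 0 0 0 0 0'
```

```text
time_s: 7.38
tool_pos: [389.2, -177.8, 57.2]
eef_rot: [[0.394, 0.919, 0.002], [0.919, -0.394, -0.0], [0.0, 0.002, -1.0]]
force: [-0.6, 2.4, 9.7]
finger_gap: 9.9
finger_force: 30.0
time_s: 7.62
tool_pos: [383.8, -175.5, 57.1]
eef_rot: [[0.394, 0.919, 0.002], [0.919, -0.394, -0.0], [0.001, 0.002, -1.0]]
force: [0.0, 2.5, 9.8]
finger_gap: 10.2
finger_force: 30.0
time_s: 7.88
tool_pos: [378.4, -173.2, 57.2]
eef_rot: [[0.394, 0.919, 0.002], [0.919, -0.394, -0.0], [0.001, 0.002, -1.0]]
force: [0.2, 2.9, 10.1]
finger_gap: 10.2
finger_force: 30.0
```

```bash
python3 -m pendant '0 -0.006 0 0 0 0; 0 0 0 0 0 0' && python3 -m pendant '0 -0.006 0 0 0 0; 0 0 0 0 0 0'&& python3 -m pendant '0 -0.004 0 0 0 0; 0 0 0 0 0 0; 0 0 0 0 0 0'
```

```text
time_s: 8.12
tool_pos: [374.4, -171.5, 57.1]
eef_rot: [[0.394, 0.919, 0.002], [0.919, -0.394, -0.0], [0.001, 0.002, -1.0]]
force: [1.7, 3.0, 9.8]
finger_gap: 10.0
finger_force: 30.0
time_s: 8.38
tool_pos: [370.4, -169.7, 57.2]
eef_rot: [[0.394, 0.919, 0.002], [0.919, -0.394, -0.0], [0.001, 0.002, -1.0]]
force: [-0.1, 2.5, 8.8]
finger_gap: 9.9
finger_force: 30.0
time_s: 8.75
tool_pos: [367.8, -168.6, 57.1]
eef_rot: [[0.394, 0.919, 0.003], [0.919, -0.394, -0.0], [0.001, 0.002, -1.0]]
force: [1.0, 2.9, 9.8]
finger_gap: 10.1
finger_force: 30.0
```

```bash
python3 -m pendant '0 -0.005 0 0 0 0; 0 0 0 0 0 0; 0 0 0 0 0 0' && python3 -m pendant '0 -0.004 0 0 0 0; 0 0 0 0 0 0; 0 0 0 0 0 0'
```

```text
time_s: 9.12
tool_pos: [367.8, -168.6, 57.2]
eef_rot: [[0.395, 0.919, 0.009], [0.919, -0.395, -0.003], [0.001, 0.01, -1.0]]
force: [8.2, 1.0, 1.3]
finger_gap: 10.1
finger_force: 30.0
time_s: 9.5
tool_pos: [367.9, -168.7, 57.3]
eef_rot: [[0.396, 0.918, 0.015], [0.918, -0.396, -0.005], [0.001, 0.015, -1.0]]
force: [13.5, -0.2, -7.4]
finger_gap: 10.1
finger_force: 30.0
```

```bash
python3 -m pendant '0 0.007 0 0 0 0; 0 0 0 0 0 0; 0 0 0 0 0 0; 0 0 0 0 0 0' -0.15 && python3 -m pendant '0 0 -0.06 0 0 0; 0 0 -0.07 0 0 0; 0 0 -0.07 0 0 0; 0 0.04 -0.04 0 0 0; 0 0 0 0 0 0'
python3 - <<'E'
from h import *
for c in ['wrist','top']:
    save(c,c+'2')
    for n in ['handle','drawer_floor','fan']: print(c,n,[(np.array(x['point']),round(x['score'],2)) for x in landmark_of(c,n)[:2]],[(np.array(x['point']),round(x['score'],2)) for x in look_for(c,n)[:2]])
plan(528,-237.6,180,-23.3)
E
```

```text
time_s: 10.0
tool_pos: [364.7, -167.7, 56.0]
eef_rot: [[0.394, 0.919, -0.001], [0.919, -0.394, 0.0], [0.0, -0.001, -1.0]]
force: [-0.0, -0.1, -1.0]
finger_gap: 39.7
finger_force: 0.0
time_s: 10.62
tool_pos: [395.0, -181.2, 238.1]
eef_rot: [[0.393, 0.919, 0.004], [0.919, -0.393, -0.003], [-0.001, 0.005, -1.0]]
force: [-0.3, 0.8, -1.4]
finger_gap: 40.4
finger_force: 0.0
wrist handle [(array([ 367.6, -166.2,   71.2]), 0.81)] [(array([ 521.5, -210.6,   18.4]), 0.67)]
wrist drawer_floor [(array([ 528.2, -238. ,   21.5]), 0.87)] [(array([ 524.9, -215.2,   22.9]), 0.55)]
wrist fan [(array([ 505.1, -216.7,   23.7]), 0.9)] [(array([ 504.3, -206. ,   41.2]), 0.58)]
top handle [] [(array([660.2, 207. ,  22.4]), 0.63), (array([ 536.8, -212.4,   18.9]), 0.55)]
top drawer_floor [(array([ 525.6, -234.9,   20.7]), 0.6)] [(array([ 537.2, -207.7,   22.2]), 0.56)]
top fan [(array([ 502.1, -216.9,   24.2]), 0.71)] [(array([ 516.6, -165.7,   45.9]), 0.65), (array([642.4, 120.7, 109.3]), 0.5)]
t 11.3 tcp [ 392.8 -179.8  236.2] yaw -23.2 gap 40.1 F [-0.4  0.4  1. ] d [135.2 -57.8 -56.2] rv [-0.   0.   0.1] n 3
0 0.0653 0.025 0 0 0.0003; 0.0001 0.0653 0.025 0 0 0.0003; 0.0001 0.0653 0.025 0 0 0.0003
```

View pics/top2.png

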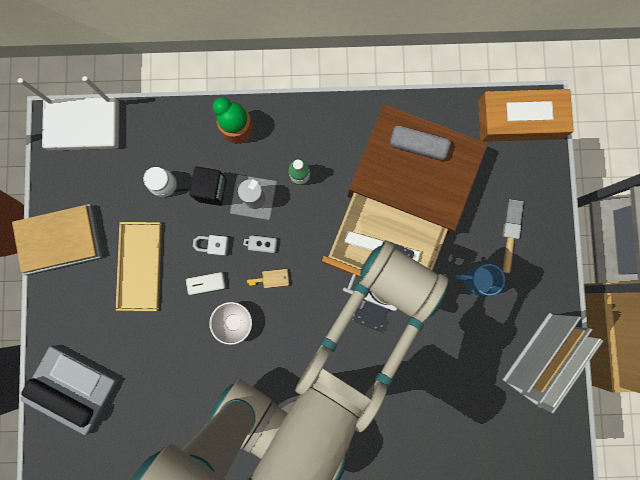

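The drawer is open, with the fan's left half showing at (345–385, 235–245). I'll use the wrist view to get the fan's angle.

View pics/wrist2.png

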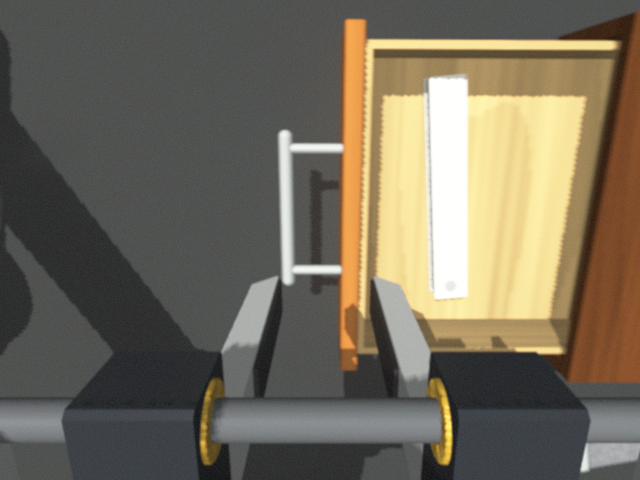

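The wrist view shows the fan at (427–467, 75–298), across the drawer and aligned with the tool's x axis.

```bash
python3 -c "
from h import *
plan(504,-217,120,-23.3)"
```

```text
t 11.3 tcp [ 392.8 -179.8  236.2] yaw -23.2 gap 40.1 F [-0.4  0.4  1. ] d [ 111.2  -37.2 -116.2] rv [-0.   0.   0.1] n 3
0.0043 0.0519 0.0516 0 0 0.0003; 0.0043 0.0519 0.0516 0 0 0.0003; 0.0043 0.0519 0.0516 0 0 0.0003
```

```bash
python3 -m pendant '0.004 0.052 0.052 0 0 0; 0.004 0.052 0.052 0 0 0; 0.004 0.052 0.052 0 0 0; 0 0 0 0 0 0' 0.3 && python3 -c "
from h import *
read_camera('wrist')
print([(np.array(x['point']),x['score']) for x in landmark_of('wrist','fan')])
plan(504,-217,29,-23.3)"
```

```text
time_s: 11.82
tool_pos: [504.2, -217.4, 115.5]
eef_rot: [[0.393, 0.919, -0.005], [0.919, -0.393, 0.003], [0.001, -0.006, -1.0]]
force: [-0.5, 0.6, -0.2]
finger_gap: 61.0
finger_force: 0.0
[(array([ 505.2, -219.9,   23. ]), 0.82), (array([ 529.9, -238.1,   21.7]), 0.74), (array([ 370.2, -165.3,   73.3]), 0.46)]
t 11.9 tcp [ 503.6 -217.4  118.8] yaw -23.2 gap 61.0 F [ 0.1 -0.9  1.1] d [  0.4   0.4 -89.8] rv [-0.1 -0.   0.1] n 2
0.0003 0.0003 0.0599 -0.0005 0 0.0005; 0.0003 0.0002 0.0599 -0.0005 0 0.0005
```

```bash
python3 -m pendant '0 0.001 0.05 0 0 0; 0 0 0.04 0 0 0; 0 0 0.03 0 0 0; 0 0 0 0 0 0' && python3 -m pendant '0 0 0 0 0 0; 0 0 0 0 0 0; 0 0 0 0 0 0; 0 0 0 0 0 0' -1 30 && python3 -m pendant '0 0 -0.06 0 0 0; 0 0 -0.07 0 0 0; 0 0 -0.07 0 0 0; 0 0 0 0 0 0' && python3 -c "
from h import *
plan(471,300,130,30)
plan(471,438,100,88.5)"
```

```text
time_s: 12.42
tool_pos: [503.4, -217.4, 29.7]
eef_rot: [[0.394, 0.919, -0.001], [0.919, -0.394, 0.001], [0.0, -0.001, -1.0]]
force: [-0.4, 0.5, 0.4]
finger_gap: 60.9
finger_force: 0.0
time_s: 12.92
tool_pos: [504.9, -218.0, 30.0]
eef_rot: [[0.393, 0.919, 0.001], [0.919, -0.393, -0.001], [-0.0, 0.001, -1.0]]
force: [-0.6, 0.1, 4.7]
finger_gap: 30.2
finger_force: 29.2
time_s: 13.42
tool_pos: [507.5, -219.4, 183.6]
eef_rot: [[0.394, 0.919, 0.009], [0.919, -0.394, -0.005], [-0.001, 0.01, -1.0]]
force: [0.3, 0.5, -1.7]
finger_gap: 30.3
finger_force: 29.1
t 13.4 tcp [ 507.5 -219.4  183.6] yaw -23.2 gap 30.3 F [ 0.3  0.5 -1.7] d [-36.5 519.4 -53.6] rv [  0.5   0.3 -53.2] n 9
0.0686 -0.0353 0.0075 0.0005 0.0003 -0.0492; 0.0719 -0.0281 0.0076 0.0005 0.0003 -0.0492; 0.0744 -0.0205 0.0077 0.0005 0.0003 -0.0492; 0.0761 -0.0127 0.0077 0.0005 0.0003 -0.0492; 0.077 -0.0048 0.0078 0.0005 0.0003 -0.0492
0.0771 0.0031 0.0078 0.0005 0.0003 -0.0492; 0.0764 0.0111 0.0079 0.0005 0.0003 -0.0492; 0.0748 0.0189 0.0079 0.0005 0.0003 -0.0492; 0.0725 0.0265 0.0079 0.0005 0.0003 -0.0492
t 13.4 tcp [ 507.5 -219.4  183.6] yaw -23.2 gap 30.3 F [ 0.3  0.5 -1.7] d [-36.5 657.4 -83.6] rv [   0.3    0.6 -111.7] n 12
0.0656 -0.0326 0.0089 0.0002 0.0004 -0.0776; 0.07 -0.0215 0.009 0.0002 0.0004 -0.0776; 0.0725 -0.0099 0.009 0.0002 0.0004 -0.0776; 0.0732 0.0019 0.0091 0.0002 0.0004 -0.0776; 0.0719 0.0137 0.0092 0.0002 0.0004 -0.0776
0.0687 0.0252 0.0092 0.0002 0.0004 -0.0776; 0.0637 0.036 0.0093 0.0002 0.0004 -0.0776; 0.0571 0.0458 0.0093 0.0002 0.0004 -0.0776; 0.0489 0.0544 0.0093 0.0002 0.0004 -0.0776; 0.0394 0.0616 0.0093 0.0002 0.0004 -0.0776
0.0289 0.0672 0.0093 0.0002 0.0004 -0.0776; 0.0177 0.071 0.0093 0.0002 0.0004 -0.0776
```

```bash
python3 -m pendant '0.066 -0.033 0.008 0 0 -0.078; 0.07 -0.022 0.008 0 0 -0.078; 0.072 -0.01 0.009 0 0 -0.078; 0.073 0.002 0.009 0 0 -0.078; 0.072 0.014 0.009 0 0 -0.078' && python3 -m pendant '0.069 0.025 0.009 0 0 -0.078; 0.064 0.036 0.009 0 0 -0.078; 0.057 0.046 0.009 0 0 -0.078; 0.049 0.054 0.009 0 0 -0.078; 0.039 0.062 0.009 0 0 -0.078' && python3 -m pendant '0.029 0.067 0.009 0 0 -0.078; 0.018 0.071 0.009 0 0 -0.077; 0 0 0 0 0 0; 0 0 0 0 0 0' && python3 -c "
from h import *
for c in ['wrist','top']:
  r=read_camera(c)
  for n in ['tray','fan']:print(c,n,[(np.array(x['point']),x['score']) for x in landmark_of(c,n)])
plan(471,438,16,88.5)"
```

```text
time_s: 14.05
tool_pos: [487.0, 58.0, 145.1]
eef_rot: [[-0.405, 0.914, -0.003], [0.914, 0.405, 0.0], [0.001, -0.002, -1.0]]
force: [0.8, 0.4, -0.9]
finger_gap: 30.2
finger_force: 29.4
time_s: 14.68
tool_pos: [469.8, 331.6, 111.1]
eef_rot: [[-0.944, 0.33, -0.002], [0.33, 0.944, -0.002], [0.002, -0.002, -1.0]]
force: [0.5, -0.2, -0.5]
finger_gap: 29.9
finger_force: 29.4
time_s: 15.18
tool_pos: [462.7, 438.8, 97.9]
eef_rot: [[-1.0, 0.017, -0.003], [0.017, 1.0, -0.003], [0.002, -0.003, -1.0]]
force: [0.6, -0.3, -1.0]
finger_gap: 29.8
finger_force: 29.4
wrist tray []
wrist fan [(array([465.6, 437.8,  89.1]), 0.88)]
top tray [(array([462. , 441.3,  90.7]), 0.67)]
top fan [(array([463.2, 441.2,  92.8]), 0.8), (array([ 524.8, -236.3,   22.4]), 0.42)]
t 15.5 tcp [464.1 438.8 100. ] yaw 88.9 gap 30.1 F [-0.7 -0.2 -0.6] d [  6.9  -0.8 -84. ] rv [-0.   0.   0.4] n 2
-0.0046 -0.0005 0.056 0 0.0001 0.0018; -0.0046 -0.0004 0.056 0 0.0001 0.0018
```

```bash
python3 -m pendant '-0.005 0 0.04 0 0 0; -0.004 0 0.04 0 0 0; 0 0 0.025 0 0 0; 0 0 0.007 0 0 0; 0 0 0 0 0 0' && python3 -m pendant '0 0 0 0 0 0; 0 0 0 0 0 0; 0 0 0 0 0 0' 0.2 && python3 -m pendant '0 0 -0.06 0 0 0; 0 0 -0.07 0 0 0; 0 0 -0.07 0 0 0; 0 0 0 0 0 0'
python3 - <<'E'
from h import *
for c in ['wrist','top']:
  r=save(c,c+'3')
  for n in ['tray','fan','padlock','powerbank','fob','roomkey']:print(c,n,[(np.array(x['point']),round(x['score'],2)) for x in landmark_of(c,n)[:2]],[(np.array(x['point']),round(x['score'],2)) for x in look_for(c,n)[:2]])
E
```

```text
time_s: 16.1
tool_pos: [470.9, 439.6, 16.0]
eef_rot: [[-1.0, 0.018, 0.0], [0.018, 1.0, 0.0], [-0.0, 0.0, -1.0]]
force: [0.3, 0.2, -0.2]
finger_gap: 30.1
finger_force: 29.4
time_s: 16.48
tool_pos: [470.8, 440.0, 16.4]
eef_rot: [[-1.0, 0.017, 0.001], [0.017, 1.0, 0.001], [-0.001, 0.001, -1.0]]
force: [-0.2, 0.2, -0.1]
finger_gap: 55.0
finger_force: 0.0
time_s: 16.98
tool_pos: [473.0, 441.8, 171.3]
eef_rot: [[-1.0, 0.017, 0.009], [0.017, 1.0, 0.006], [-0.009, 0.007, -1.0]]
force: [-0.6, 0.1, -0.6]
finger_gap: 56.6
finger_force: 0.0
wrist tray [] []
wrist fan [(array([472.8, 437. ,   6.8]), 0.74)] [(array([462.4, 435. ,  23.9]), 0.75)]
wrist padlock [(array([523.5, 245.4,  -3.3]), 0.75)] [(array([513.9, 237.9,  27. ]), 0.75)]
wrist powerbank [(array([418.1, 259.6,  -0.2]), 0.91)] [(array([417.1, 266. ,  23.9]), 0.87)]
wrist fob [] []
wrist roomkey [] []
top tray [(array([472.9, 438.2,  -1.3]), 0.62), (array([647.8, 124.3,  -4.9]), 0.62)] [(array([455.8, 418.8,   1.9]), 0.95)]
top fan [(array([473.2, 440.5,   5.7]), 0.62)] [(array([451. , 434.6,  29.1]), 0.69)]
top padlock [(array([523.1, 243.9,  -0.4]), 0.96)] [(array([519.2, 231.1,  27.5]), 0.93), (array([642.1, 118.2, 107.9]), 0.69)]
top powerbank [(array([421.9, 264.6,  -4.7]), 0.96)] [(array([421.9, 262.1,  17.4]), 0.93)]
top fob [(array([525.8, 106.6,  -2.8]), 0.95)] [(array([526.8, 107.5,  17.6]), 0.76)]
top roomkey [(array([425.8,  91.8,   0.4]), 0.96)] [(array([420.8,  73.3,  16.9]), 0.8)]
```

View pics/wrist3.png

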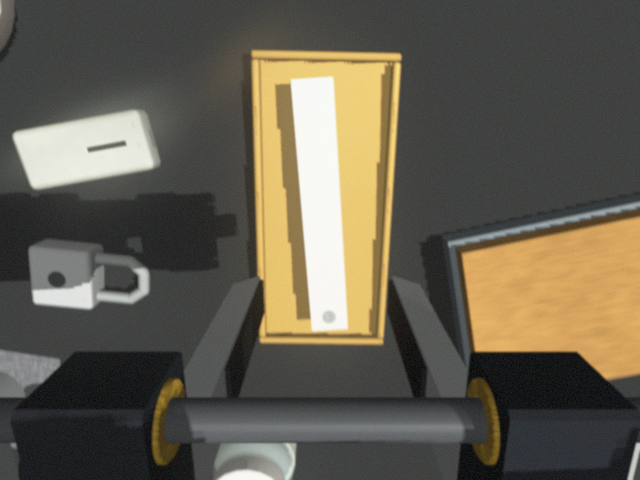

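The wrist view shows the fan flat inside the tray at (291–347, 77–330), about 4° off, which is well within tolerance. The padlock is next.

```bash
python3 -c "
from h import *
plan(522,224,110,-5.5)"
```

```text
t 18.3 tcp [470.5 439.7 165.7] yaw 89.0 gap 56.2 F [ 0.6 -0.3 -0.1] d [  51.5 -215.7  -55.7] rv [-0.   0.  94.5] n 10
-0.0074 -0.0286 0.0074 0 0 0.0788; -0.012 -0.027 0.0074 0 0 0.0788; -0.0162 -0.0247 0.0074 0 0 0.0788; -0.0201 -0.0217 0.0074 0 0 0.0788; -0.0234 -0.0181 0.0074 0 0 0.0788
-0.026 -0.014 0.0074 0 0 0.0788; -0.028 -0.0096 0.0074 0 0 0.0788; -0.0292 -0.0048 0.0074 0 0 0.0788; -0.0296 0 0.0074 0 0 0.0788; -0.0292 0.0049 0.0074 0 0 0.0788
```

```bash
python3 -m pendant '-0.007 -0.029 0.007 0 0 0.079; -0.012 -0.027 0.007 0 0 0.079; -0.016 -0.025 0.007 0 0 0.079; -0.02 -0.022 0.007 0 0 0.079; -0.023 -0.018 0.007 0 0 0.079' 0.7 && python3 -m pendant '-0.026 -0.014 0.007 0 0 0.079; -0.028 -0.01 0.007 0 0 0.079; -0.029 -0.005 0.007 0 0 0.079; -0.03 0 0.007 0 0 0.079; -0.029 0.005 0.007 0 0 0.079' && python3 -m pendant '0 0 0 0 0 0; 0 0 0 0 0 0'
python3 - <<'E'
from h import *
for c in ['wrist','top']:
  r=save(c,c+'4')
  for n in ['padlock']:print(c,n,[(np.array(x['point']),round(x['score'],2)) for x in landmark_of(c,n)[:2]],[(np.array(x['point']),round(x['score'],2)) for x in look_for(c,n)[:2]])
plan(522,224,8,-5.5)
E
```

```text
time_s: 18.9
tool_pos: [495.5, 330.9, 139.3]
eef_rot: [[-0.66, 0.751, 0.0], [0.751, 0.66, -0.0], [-0.0, 0.0, -1.0]]
force: [-0.2, 0.1, 0.0]
finger_gap: 79.8
finger_force: 0.0
time_s: 19.52
tool_pos: [520.7, 222.6, 113.1]
eef_rot: [[0.106, 0.994, 0.0], [0.994, -0.106, -0.0], [0.0, 0.0, -1.0]]
force: [-0.4, 0.3, -0.3]
finger_gap: 80.0
finger_force: 0.0
time_s: 19.77
tool_pos: [520.5, 224.0, 113.4]
eef_rot: [[0.099, 0.995, 0.0], [0.995, -0.099, 0.001], [0.001, 0.0, -1.0]]
force: [0.3, -0.2, 0.4]
finger_gap: 80.0
finger_force: 0.0
wrist padlock [(array([521.4, 244.5,   1.4]), 0.86)] [(array([522.2, 242.6,  26.9]), 0.62)]
top padlock [(array([523.7, 244.1,   0.4]), 0.77)] [(array([516.9, 216.6,  29.5]), 0.73)]
t 20.1 tcp [520.4 223.9 113.3] yaw -5.7 gap 79.9 F [-0.3 -1.4  0.4] d [   1.6    0.1 -105.3] rv [ 0.  -0.  -0.2] n 2
0.0001 0.0011 0.0702 0.0001 0 -0.0009; 0.0001 0.0011 0.0702 0.0001 0 -0.0009
```

```bash
python3 -m pendant '0 0.001 0.05 0 0 0; 0 0.001 0.05 0 0 0; 0 0 0.04 0 0 0; 0 0 0 0 0 0' && python3 -m pendant '0 0 0 0 0 0; 0 0 0 0 0 0; 0 0 0 0 0 0' -1 30 && python3 -m pendant '0 0 -0.06 0 0 0; 0 0 -0.07 0 0 0; 0 0 -0.07 0 0 0; 0 0 0 0 0 0' && python3 -c "
from h import *
plan(506.3,-326,150,-23.3)"
```

```text
time_s: 20.58
tool_pos: [519.9, 222.8, 6.2]
eef_rot: [[0.1, 0.995, -0.005], [0.995, -0.1, -0.002], [-0.002, -0.005, -1.0]]
force: [-0.5, 0.3, -0.1]
finger_gap: 80.3
finger_force: 0.0
time_s: 20.95
tool_pos: [522.4, 223.4, 9.3]
eef_rot: [[0.101, 0.995, 0.001], [0.995, -0.101, 0.0], [0.001, 0.001, -1.0]]
force: [-1.5, 0.6, 0.7]
finger_gap: 53.5
finger_force: 0.9
time_s: 21.45
tool_pos: [524.9, 224.1, 163.0]
eef_rot: [[0.101, 0.995, 0.01], [0.995, -0.101, 0.003], [0.004, 0.01, -1.0]]
force: [0.7, 0.4, -2.7]
finger_gap: 51.6
finger_force: 29.9
t 21.4 tcp [524.9 224.1 163. ] yaw -5.8 gap 51.6 F [ 0.7  0.4 -2.7] d [ -18.6 -550.1  -13. ] rv [ 0.5 -0.3 17.5] n 10
-0.0732 0.0049 0.0015 0.0004 -0.0002 0.0146; -0.073 0.0071 0.0015 0.0004 -0.0002 0.0146; -0.0728 0.0094 0.0016 0.0004 -0.0002 0.0146; -0.0725 0.0116 0.0016 0.0004 -0.0002 0.0146; -0.0721 0.0138 0.0016 0.0004 -0.0002 0.0146
-0.0716 0.016 0.0016 0.0004 -0.0002 0.0146; -0.0711 0.0182 0.0017 0.0004 -0.0002 0.0146; -0.0705 0.0204 0.0017 0.0004 -0.0002 0.0146; -0.0699 0.0225 0.0017 0.0004 -0.0002 0.0146; -0.0691 0.0246 0.0017 0.0004 -0.0002 0.0146
```

```bash
python3 -m pendant '-0.073 0.005 0.002 0 0 0.015; -0.073 0.007 0.002 0 0 0.015; -0.073 0.009 0.002 0 0 0.015; -0.073 0.012 0.002 0 0 0.015; -0.072 0.014 0.002 0 0 0.014' && python3 -m pendant '-0.072 0.016 0.002 0 0 0.015; -0.071 0.018 0.002 0 0 0.015; -0.07 0.02 0.002 0 0 0.014; -0.07 0.022 0.002 0 0 0.014; -0.069 0.025 0.002 0 0 0.014' && python3 -m pendant '0 0 0 0 0 0; 0 0 0 0 0 0' && python3 -c "
from h import *
plan(506.3,-326,33,-23.3)"
```

```text
time_s: 22.08
tool_pos: [510.5, -53.6, 148.9]
eef_rot: [[0.254, 0.967, -0.003], [0.967, -0.254, 0.001], [-0.0, -0.003, -1.0]]
force: [1.0, 0.2, -1.8]
finger_gap: 51.9
finger_force: 29.9
time_s: 22.7
tool_pos: [500.2, -327.7, 141.1]
eef_rot: [[0.397, 0.918, -0.003], [0.918, -0.397, 0.002], [0.001, -0.003, -1.0]]
force: [1.2, -0.6, -2.9]
finger_gap: 51.8
finger_force: 29.9
time_s: 22.95
tool_pos: [500.5, -325.8, 141.4]
eef_rot: [[0.396, 0.918, -0.003], [0.918, -0.396, 0.003], [0.002, -0.004, -1.0]]
force: [-0.0, 0.1, -3.0]
finger_gap: 51.6
finger_force: 29.9
t 22.9 tcp [ 500.5 -325.8  141.4] yaw -23.3 gap 51.6 F [-0.   0.1 -3. ] d [   5.8   -0.2 -108.4] rv [-0.2 -0.1 -0. ] n 2
0.0013 0.0039 0.0722 -0.0009 -0.0004 -0.0002; 0.0013 0.0038 0.0722 -0.0009 -0.0004 -0.0002
```

```bash
python3 -m pendant '0.002 0.005 0.05 0 0 0; 0.001 0.003 0.05 0 0 0; 0 0 0.036 0 0 0; 0 0 0.007 0 0 0; 0 0 0 0 0 0' && python3 -m pendant '0 0 0 0 0 0; 0 0 0 0 0 0; 0 0 0 0 0 0' 0.36 && python3 -m pendant '0 0 -0.06 0 0 0; 0 0 -0.08 0 0 0; 0 0 -0.08 0 0 0; 0 0 0 0 0 0'
python3 - <<'E'
from h import *
for c in ['wrist','top']:
  r=save(c,c+'5')
  for n in ['padlock','fob','roomkey','powerbank']:print(c,n,[(np.array(x['point']),round(x['score'],2)) for x in landmark_of(c,n)[:2]])
plan(524,103,110,-7.5)
E
```

```text
time_s: 23.58
tool_pos: [508.4, -326.3, 36.2]
eef_rot: [[0.394, 0.919, -0.0], [0.919, -0.394, 0.0], [0.0, -0.0, -1.0]]
force: [0.3, 0.1, -2.5]
finger_gap: 51.5
finger_force: 29.9
time_s: 23.95
tool_pos: [508.6, -327.7, 37.0]
eef_rot: [[0.396, 0.918, 0.002], [0.918, -0.396, -0.001], [-0.001, 0.002, -1.0]]
force: [0.3, 0.5, 0.2]
finger_gap: 63.9
finger_force: 0.0
time_s: 24.45
tool_pos: [510.8, -329.5, 207.3]
eef_rot: [[0.396, 0.918, 0.01], [0.918, -0.396, -0.008], [-0.003, 0.012, -1.0]]
force: [0.6, -0.2, -0.0]
finger_gap: 63.5
finger_force: 0.0
wrist padlock []
wrist fob []
wrist roomkey []
wrist powerbank []
top padlock [(array([ 516.5, -312. ,   22.9]), 0.55)]
top fob [(array([524.4, 104.4,  -0.6]), 0.62)]
top roomkey [(array([369.6,  97.8,   2. ]), 0.8), (array([692.8, 375.5,  -3.1]), 0.27)]
top powerbank [(array([419.8, 262.9,  -2.9]), 0.63)]
t 24.9 tcp [ 507.8 -327.   200. ] yaw -23.3 gap 63.6 F [ 0.3 -0.7  0. ] d [ 16.2 430.  -90. ] rv [ -0.1  -0.  -15.8] n 8
0.0669 -0.0259 0.0151 -0.0001 0 -0.0165; 0.0677 -0.0235 0.0151 -0.0001 0 -0.0165; 0.0685 -0.0212 0.015 -0.0001 0 -0.0165; 0.0692 -0.0188 0.015 -0.0001 0 -0.0165; 0.0698 -0.0164 0.015 -0.0001 0 -0.0165
0.0703 -0.014 0.015 -0.0001 0 -0.0165; 0.0708 -0.0116 0.015 -0.0001 0 -0.0165; 0.0711 -0.0091 0.015 -0.0001 0 -0.0165
```

```bash
python3 -m pendant '0.067 -0.026 0.012 0 0 -0.017; 0.068 -0.024 0.012 0 0 -0.017; 0.069 -0.021 0.013 0 0 -0.017; 0.069 -0.019 0.013 0 0 -0.016; 0.07 -0.016 0.013 0 0 -0.016' && python3 -m pendant '0.07 -0.014 0.013 0 0 -0.016; 0.071 -0.012 0.013 0 0 -0.016; 0.071 -0.009 0.013 0 0 -0.016; 0 0 0 0 0 0; 0 0 0 0 0 0'
python3 - <<'E'
from h import *
for c in ['wrist','top']:
  r=save(c,c+'6')
  for n in ['fob']:print(c,n,[(np.array(x['point']),round(x['score'],2)) for x in landmark_of(c,n)[:2]])
plan(522,102.5,10,-7.5)
E
```

```text
time_s: 25.58
tool_pos: [517.8, -56.1, 153.3]
eef_rot: [[0.23, 0.973, 0.0], [0.973, -0.23, 0.0], [0.0, 0.0, -1.0]]
force: [-0.3, 0.6, -0.9]
finger_gap: 64.2
finger_force: 0.0
time_s: 26.2
tool_pos: [523.6, 103.0, 124.3]
eef_rot: [[0.131, 0.991, -0.0], [0.991, -0.131, -0.001], [-0.001, -0.0, -1.0]]
force: [0.2, -0.3, -0.6]
finger_gap: 63.8
finger_force: 0.0
wrist fob [(array([527.3, 108. ,  -1.8]), 0.67)]
top fob [(array([526.7, 110.8,   1.3]), 0.57)]
t 26.4 tcp [524.  102.  124.7] yaw -7.7 gap 63.8 F [ 0.3 -0.5  0.4] d [  -2.     0.5 -114.7] rv [ 0.   0.  -0.2] n 2
0.0002 -0.0014 0.0764 0.0001 0.0001 -0.0009; 0.0002 -0.0014 0.0764 0.0001 0.0001 -0.0009
```

View pics/wrist6.png

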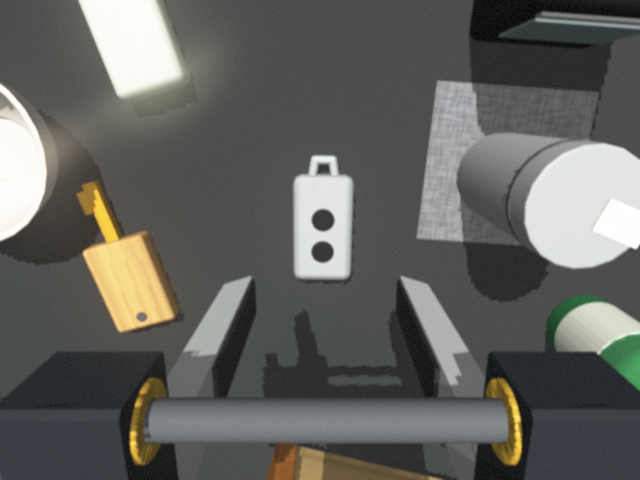

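The wrist view shows the fob centred and straight at (323,228). The room key has been knocked aside and turned towards the bowl, with its tag at (131,282).

```bash
python3 -m pendant '0 -0.001 0.06 0 0 0; 0 0 0.06 0 0 0; 0 0 0.034 0 0 0; 0 0 0 0 0 0' && python3 -m pendant '0 0 0 0 0 0; 0 0 0 0 0 0; 0 0 0 0 0 0; 0 0 0 0 0 0' -1 30 && python3 -m pendant '0 0 -0.06 0 0 0; 0 0 -0.07 0 0 0; 0 0 -0.07 0 0 0; 0 0 0 0 0 0' && python3 -c "
from h import *
plan(443.2,-288,150,-23.3)"
```

```text
time_s: 26.9
tool_pos: [521.4, 102.3, 7.4]
eef_rot: [[0.134, 0.991, -0.004], [0.991, -0.134, -0.0], [-0.001, -0.004, -1.0]]
force: [0.1, 0.1, 0.7]
finger_gap: 63.5
finger_force: 0.0
time_s: 27.4
tool_pos: [523.5, 103.4, 10.2]
eef_rot: [[0.132, 0.991, 0.002], [0.991, -0.132, -0.0], [-0.0, 0.002, -1.0]]
force: [-0.9, -1.2, 5.4]
finger_gap: 41.4
finger_force: 30.0
time_s: 27.9
tool_pos: [526.1, 103.8, 163.5]
eef_rot: [[0.132, 0.991, 0.01], [0.991, -0.132, 0.001], [0.002, 0.01, -1.0]]
force: [-0.4, -0.1, -1.5]
finger_gap: 41.7
finger_force: 30.0
t 27.9 tcp [526.1 103.8 163.5] yaw -7.6 gap 41.7 F [-0.4 -0.1 -1.5] d [ -82.9 -391.8  -13.5] rv [ 0.6 -0.2 15.7] n 7
-0.0761 -0.0059 0.0024 0.0007 -0.0002 0.0187; -0.0762 -0.0029 0.0024 0.0007 -0.0002 0.0187; -0.0763 0.0001 0.0024 0.0007 -0.0002 0.0187; -0.0762 0.0031 0.0025 0.0007 -0.0002 0.0187; -0.076 0.0061 0.0025 0.0007 -0.0002 0.0187
-0.0757 0.0091 0.0025 0.0007 -0.0002 0.0187; -0.0753 0.0121 0.0025 0.0007 -0.0002 0.0187
```

```bash
python3 -m pendant '-0.076 -0.006 0.001 0 0 0.019; -0.076 -0.003 0.001 0 0 0.019; -0.076 0 0.001 0 0 0.019; -0.076 0.003 0.001 0 0 0.019; -0.076 0.006 0.001 0 0 0.018' && python3 -m pendant '-0.076 0.009 0.001 0 0 0.019; -0.075 0.012 0.001 0 0 0.018; 0 0 0 0 0 0; 0 0 0 0 0 0' && python3 -c "
from h import *
plan(443.2,-288,34,-23.3)"
```

```text
time_s: 28.52
tool_pos: [461.4, -176.7, 153.7]
eef_rot: [[0.324, 0.946, -0.002], [0.946, -0.324, 0.001], [0.001, -0.002, -1.0]]
force: [0.4, -0.2, -0.8]
finger_gap: 41.2
finger_force: 30.0
time_s: 29.02
tool_pos: [438.1, -286.4, 152.3]
eef_rot: [[0.396, 0.918, -0.002], [0.918, -0.396, 0.003], [0.002, -0.003, -1.0]]
force: [-0.2, 0.4, -1.6]
finger_gap: 41.5
finger_force: 30.0
t 29.0 tcp [ 438.1 -286.4  152.3] yaw -23.3 gap 41.5 F [-0.2  0.4 -1.6] d [   5.1   -1.6 -118.3] rv [-0.2 -0.1 -0. ] n 2
0.0002 0.0038 0.0789 -0.0007 -0.0004 -0.0002; 0.0003 0.0037 0.0789 -0.0007 -0.0004 -0.0002
```

```bash
python3 -m pendant '0 0.005 0.06 0 0 0; 0 0.003 0.055 0 0 0; 0 0 0.036 0 0 0; 0 0 0.006 0 0 0; 0 0 0 0 0 0' && python3 -m pendant '0 0 0 0 0 0; 0 0 0 0 0 0; 0 0 0 0 0 0' 0.15 && python3 -m pendant '0 0 -0.06 0 0 0; 0 0 -0.08 0 0 0; 0 0 -0.08 0 0 0; 0 0 0 0 0 0'
python3 - <<'E'
from h import *
for c in ['top']:
  r=save(c,c+'7')
  for n in ['padlock','fob','roomkey','powerbank']:print(c,n,[(np.array(x['point']),round(x['score'],2)) for x in landmark_of(c,n)[:2]])
plan(390,10,150,0)
a=cv2.resize(r['img'][170:360,180:440,::-1],None,fx=3,fy=3,interpolation=cv2.INTER_CUBIC); cv2.imwrite('pics/c7.png',a)
E
```

```text
time_s: 29.65
tool_pos: [445.0, -289.0, 36.3]
eef_rot: [[0.394, 0.919, 0.0], [0.919, -0.394, -0.0], [0.0, 0.0, -1.0]]
force: [-0.7, 0.5, -1.5]
finger_gap: 41.4
finger_force: 30.0
time_s: 30.02
tool_pos: [444.8, -290.2, 36.8]
eef_rot: [[0.396, 0.918, 0.001], [0.918, -0.396, -0.001], [-0.001, 0.002, -1.0]]
force: [-0.7, -0.7, 0.1]
finger_gap: 54.0
finger_force: 0.0
time_s: 30.52
tool_pos: [447.0, -292.1, 206.5]
eef_rot: [[0.396, 0.918, 0.009], [0.918, -0.396, -0.008], [-0.004, 0.011, -1.0]]
force: [-0.5, 0.0, -0.0]
finger_gap: 54.1
finger_force: 0.0
top padlock [(array([ 517.6, -308.5,   23.4]), 0.69)]
top fob [(array([ 451. , -283.5,   19.4]), 0.55)]
top roomkey [(array([372.1, 102.9,   0.4]), 0.76)]
top powerbank [(array([422.2, 259.3,  -1.8]), 0.97)]
t 30.8 tcp [ 443.4 -289.   199.1] yaw -23.3 gap 53.8 F [-0.1  0.1 -0. ] d [-53.4 299.  -49.1] rv [ -0.2  -0.1 -23.3] n 6
0.0563 -0.0371 0.0111 -0.0003 -0.0001 -0.0324; 0.0587 -0.0333 0.0111 -0.0003 -0.0001 -0.0324; 0.0608 -0.0292 0.011 -0.0003 -0.0001 -0.0324; 0.0627 -0.025 0.011 -0.0003 -0.0001 -0.0324; 0.0642 -0.0207 0.011 -0.0003 -0.0001 -0.0324
0.0655 -0.0163 0.0109 -0.0003 -0.0001 -0.0324
```

View pics/c7.png

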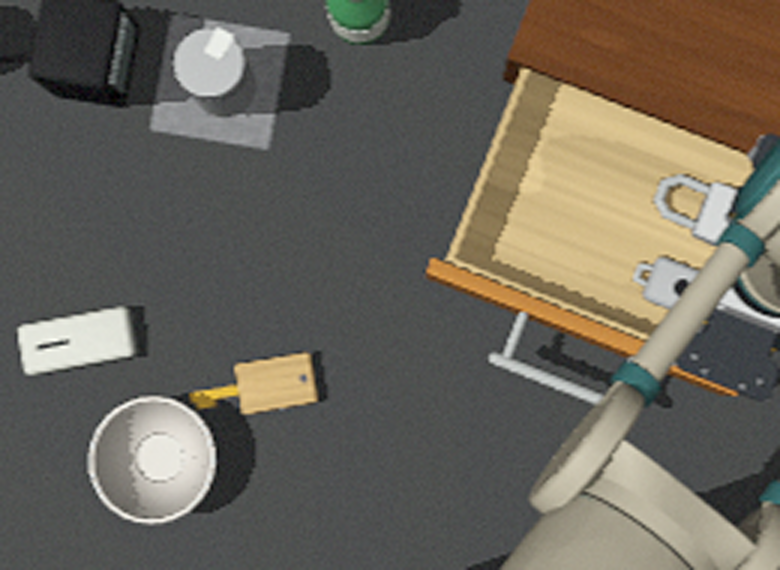

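Run:
```python
from h import *
import pickle; r=pickle.load(open('top.pkl','rb'))
c=[bp(r,180+u/3,170+v/3,16) for u,v in [(235,365),(313,353),(318,405),(243,413)]]
def ang(a,b): d=b-a; return round(np.degrees(np.arctan2(d[1],d[0])),1)
print(sum(c)/4,ang(c[1],c[0]),ang(c[2],c[3]),np.linalg.norm(c[0]-c[1]),np.linalg.norm(c[0]-c[3]))
x,y=(sum(c)/4)[:2]
plan(x,y,130,8)
```

```text
[374.3  77.5  16. ] 97.1 94.4 70.48095915551654 43.275615513715366
t 30.8 tcp [ 443.4 -289.   199.1] yaw -23.3 gap 53.8 F [-0.1  0.1 -0. ] d [-69.1 366.5 -69.1] rv [ -0.2  -0.1 -31.3] n 7
0.0589 -0.0397 0.0134 -0.0002 -0.0001 -0.0373; 0.0618 -0.035 0.0133 -0.0002 -0.0001 -0.0373; 0.0644 -0.03 0.0133 -0.0002 -0.0001 -0.0373; 0.0665 -0.0249 0.0133 -0.0002 -0.0001 -0.0373; 0.0683 -0.0197 0.0132 -0.0002 -0.0001 -0.0373
0.0696 -0.0143 0.0132 -0.0002 -0.0001 -0.0373; 0.0705 -0.0088 0.0132 -0.0002 -0.0001 -0.0373
```

```bash
python3 -m pendant '0.059 -0.04 0.011 0 0 -0.037; 0.062 -0.035 0.011 0 0 -0.037; 0.064 -0.03 0.011 0 0 -0.037; 0.067 -0.025 0.011 0 0 -0.036; 0.068 -0.02 0.011 0 0 -0.036' 0.6 && python3 -m pendant '0.07 -0.014 0.011 0 0 -0.036; 0.07 -0.009 0.011 0 0 -0.036; 0 0 0 0 0 0; 0 0 0 0 0 0'
python3 - <<'E'
from h import *
for c in ['wrist']:
  r=save(c,c+'8')
  for n in ['roomkey']:print(c,n,[(np.array(x['point']),round(x['score'],2)) for x in landmark_of(c,n)[:2]],[(np.array(x['point']),round(x['score'],2)) for x in look_for(c,n)[:2]])
plan(374.3,77.5,9,7)
E
```

```text
time_s: 31.4
tool_pos: [393.6, -26.0, 158.0]
eef_rot: [[0.022, 1.0, -0.003], [1.0, -0.022, 0.001], [0.001, -0.003, -1.0]]
force: [1.1, 0.7, 0.7]
finger_gap: 75.1
finger_force: 0.0
time_s: 31.9
tool_pos: [376.0, 76.8, 142.4]
eef_rot: [[-0.128, 0.992, -0.002], [0.992, 0.128, -0.001], [-0.001, -0.002, -1.0]]
force: [0.9, -1.0, 0.3]
finger_gap: 75.4
finger_force: 0.0
wrist roomkey [(array([377.2, 101.3,  -3.9]), 0.58)] [(array([374.9,  92.4,  12.4]), 0.77)]
t 32.0 tcp [376.8  75.8 143. ] yaw 7.2 gap 75.6 F [ 0.7 -0.5 -0.5] d [  -2.5    1.7 -134. ] rv [-0.   0.   0.2] n 3
0.0009 -0.001 0.0596 -0.0001 0.0001 0.0004; 0.0009 -0.001 0.0596 -0.0001 0.0001 0.0004; 0.0009 -0.001 0.0596 -0.0001 0.0001 0.0004
```

View pics/wrist8.png

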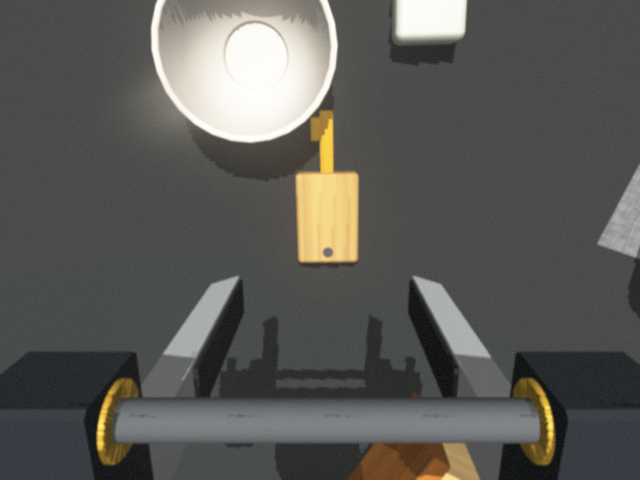

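The key's tag is straight and centred in the wrist view at (328,218), and it is clear of the bowl.

```bash
python3 -m pendant '0.003 -0.001 0.06 0 0 0; 0 0 0.06 0 0 0; 0 0 0.05 0 0 0; 0 0 0.009 0 0 0; 0 0 0 0 0 0' && python3 -m pendant '0 0 0 0 0 0; 0 0 0 0 0 0; 0 0 0 0 0 0; 0 0 0 0 0 0' -1 30 && python3 -m pendant '0 0 -0.06 0 0 0; 0 0 -0.07 0 0 0; 0 0 -0.07 0 0 0; 0 0 0 0 0 0' && python3 -c "
from h import *
plan(549.7,-225,155,-23.3)"
```

```text
time_s: 32.67
tool_pos: [376.1, 78.5, 9.3]
eef_rot: [[-0.125, 0.992, 0.0], [0.992, 0.125, -0.0], [-0.0, 0.0, -1.0]]
force: [0.0, -0.2, 0.9]
finger_gap: 75.3
finger_force: 0.0
time_s: 33.17
tool_pos: [375.9, 79.3, 9.5]
eef_rot: [[-0.127, 0.992, 0.002], [0.992, 0.127, -0.0], [-0.0, 0.001, -1.0]]
force: [-0.4, -0.9, 6.2]
finger_gap: 45.3
finger_force: 30.0
time_s: 33.67
tool_pos: [378.2, 79.4, 162.3]
eef_rot: [[-0.127, 0.992, 0.009], [0.992, 0.127, 0.0], [-0.001, 0.009, -1.0]]
force: [-0.8, -0.3, -2.0]
finger_gap: 45.4
finger_force: 30.0
t 33.7 tcp [378.2  79.4 162.3] yaw 7.3 gap 45.4 F [-0.8 -0.3 -2. ] d [ 171.5 -304.4   -7.3] rv [ 0.5 -0.1 30.6] n 6
-0.0719 0.0292 0.0019 0.0007 -0.0001 0.0425; -0.0691 0.0355 0.0019 0.0007 -0.0001 0.0425; -0.0656 0.0415 0.0019 0.0007 -0.0001 0.0425; -0.0617 0.0471 0.0018 0.0007 -0.0001 0.0425; -0.0572 0.0524 0.0018 0.0007 -0.0001 0.0425
-0.0524 0.0573 0.0017 0.0007 -0.0001 0.0425
```

```bash
python3 -m pendant '-0.072 0.029 0 0 0 0.043; -0.069 0.036 0 0 0 0.043; -0.066 0.042 0 0 0 0.042; -0.062 0.047 0 0 0 0.042; -0.057 0.052 0 0 0 0.042' && python3 -m pendant '-0.052 0.057 0 0 0 0.042; 0 0 0 0 0 0; 0 0 0 0 0 0' && python3 -c "
from h import *
plan(549.7,-225,33,-23.3)"
```

```text
time_s: 34.3
tool_pos: [517.6, -175.9, 156.4]
eef_rot: [[0.315, 0.949, -0.004], [0.949, -0.315, 0.002], [0.001, -0.004, -1.0]]
force: [0.6, -0.6, -0.6]
finger_gap: 45.5
finger_force: 30.0
time_s: 34.67
tool_pos: [545.1, -224.3, 156.6]
eef_rot: [[0.394, 0.919, -0.005], [0.919, -0.394, 0.003], [0.001, -0.005, -1.0]]
force: [-0.3, 1.0, -0.7]
finger_gap: 45.7
finger_force: 30.0
t 34.7 tcp [ 545.1 -224.3  156.6] yaw -23.2 gap 45.7 F [-0.3  1.  -0.7] d [   4.6   -0.7 -123.6] rv [-0.3 -0.1  0.1] n 3
0.0005 0.0023 0.0549 -0.0008 -0.0001 0.0003; 0.0005 0.0022 0.0549 -0.0008 -0.0001 0.0003; 0.0005 0.0021 0.0549 -0.0008 -0.0001 0.0003
```

```bash
python3 -m pendant '0.001 0.005 0.06 0 0 0; 0 0 0.06 0 0 0; 0 0 0.036 0 0 0; 0 0 0.007 0 0 0; 0 0 0 0 0 0' && python3 -m pendant '0 0 0 0 0 0; 0 0 0 0 0 0; 0 0 0 0 0 0' 0.25 && python3 -m pendant '0 0 -0.06 0 0 0; 0 0 -0.08 0 0 0; 0 0 -0.08 0 0 0; 0 0 0 0 0 0'
python3 - <<'E'
from h import *
for c in ['top','scene']:
  r=save(c,c+'9')
  for n in ['padlock','fob','roomkey','powerbank']:print(c,n,[(np.array(x['point']),round(x['score'],2)) for x in landmark_of(c,n)[:2]])
plan(420,259,110,8.8)
E
```

```text
time_s: 35.3
tool_pos: [550.3, -225.2, 37.2]
eef_rot: [[0.393, 0.92, 0.0], [0.92, -0.393, -0.0], [-0.0, 0.0, -1.0]]
force: [0.2, 0.4, -0.9]
finger_gap: 45.3
finger_force: 30.0
time_s: 35.67
tool_pos: [550.9, -226.4, 37.6]
eef_rot: [[0.394, 0.919, 0.002], [0.919, -0.394, -0.001], [-0.0, 0.002, -1.0]]
force: [0.7, 0.4, 0.2]
finger_gap: 58.6
finger_force: 0.0
time_s: 36.17
tool_pos: [553.5, -227.8, 207.9]
eef_rot: [[0.394, 0.919, 0.011], [0.919, -0.394, -0.006], [-0.001, 0.012, -1.0]]
force: [-0.2, -0.6, -0.4]
finger_gap: 58.6
finger_force: 0.0
top padlock [(array([648.9, 125.5,  -3.7]), 0.71), (array([ 516.2, -310.4,   22.6]), 0.47)]
top fob [(array([ 450.7, -285.7,   23.3]), 0.78), (array([ 557.5, -207.7,   21. ]), 0.53)]
top roomkey [(array([653.8, 130.5,  -1.9]), 0.69), (array([ 556.7, -205. ,   22.9]), 0.54)]
top powerbank [(array([420.9, 261.7,  -1.6]), 0.75), (array([471.4, 439. ,  -4.4]), 0.73)]
scene padlock [(array([ 516.7, -304.9,   24.3]), 0.77)]
scene fob [(array([ 443.6, -284.7,   21.1]), 0.84)]
scene roomkey [(array([ 554.5, -204. ,   24.7]), 0.53)]
scene powerbank [(array([423. , 258.1,  -2.4]), 0.63)]
t 36.7 tcp [ 550.1 -225.9  200.7] yaw -23.2 gap 58.6 F [ 0.3  0.  -0.8] d [-130.1  484.9  -90.7] rv [ -0.1  -0.  -32. ] n 9
0.0584 -0.046 0.0135 -0.0001 0 -0.0296; 0.0612 -0.0423 0.0135 -0.0001 0 -0.0296; 0.0637 -0.0384 0.0135 -0.0001 0 -0.0296; 0.0659 -0.0344 0.0135 -0.0001 0 -0.0296; 0.0679 -0.0302 0.0135 -0.0001 0 -0.0296
0.0697 -0.026 0.0135 -0.0001 0 -0.0296; 0.0712 -0.0216 0.0135 -0.0001 0 -0.0296; 0.0724 -0.0171 0.0135 -0.0001 0 -0.0296; 0.0733 -0.0126 0.0134 -0.0001 0 -0.0296
```

```bash
python3 -m pendant '0.058 -0.046 0.012 0 0 -0.03; 0.061 -0.042 0.012 0 0 -0.03; 0.064 -0.038 0.012 0 0 -0.03; 0.066 -0.034 0.012 0 0 -0.03; 0.068 -0.03 0.012 0 0 -0.03' 0.6 && python3 -m pendant '0.07 -0.026 0.012 0 0 -0.03; 0.071 -0.022 0.012 0 0 -0.03; 0.072 -0.017 0.012 0 0 -0.029; 0.073 -0.013 0.012 0 0 -0.029; 0 0 0 0 0 0'
python3 - <<'E'
from h import *
for c in ['wrist','top']:
  r=save(c,c+'10')
  for n in ['powerbank']:print(c,n,[(np.array(x['point']),round(x['score'],2)) for x in landmark_of(c,n)[:2]])
plan(421,260,9,8.8)
E
```

```text
time_s: 37.3
tool_pos: [478.0, 44.4, 156.3]
eef_rot: [[0.089, 0.996, 0.0], [0.996, -0.089, 0.0], [0.0, 0.0, -1.0]]
force: [0.5, 0.1, 0.0]
finger_gap: 75.3
finger_force: 0.0
time_s: 37.92
tool_pos: [417.4, 260.5, 119.8]
eef_rot: [[-0.162, 0.987, -0.002], [0.987, 0.162, 0.0], [0.0, -0.002, -1.0]]
force: [0.1, 0.4, 0.5]
finger_gap: 75.1
finger_force: 0.0
wrist powerbank [(array([420.3, 259.8,   2.2]), 0.68)]
top powerbank [(array([423.8, 260.2,  -3.2]), 0.81)]
t 38.1 tcp [419.8 256.6 120.8] yaw 8.9 gap 75.0 F [ 0.8 -0.4 -0. ] d [   1.2    3.4 -111.8] rv [0.  0.  0.1] n 2
0.0021 0.0012 0.0745 0 0.0002 0.0004; 0.0021 0.0012 0.0745 0 0.0002 0.0004
```

View pics/wrist10.png

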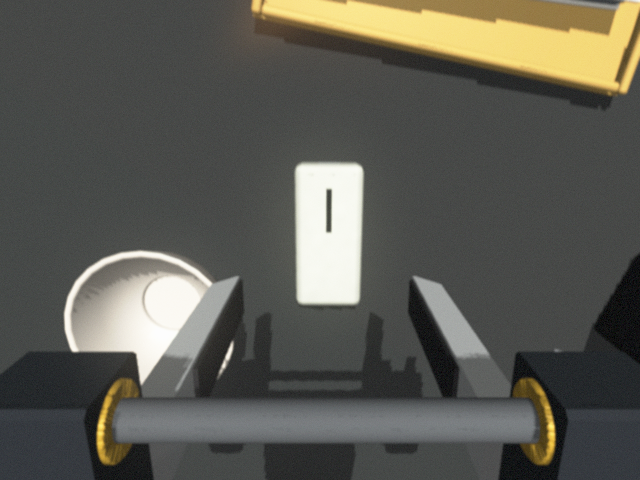

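The power bank is straight and centred at (329,233), and the fingers clear the bowl by about 30 mm.

```bash
python3 -m pendant '0.003 0.002 0.06 0 0 0; 0 0 0.055 0 0 0; 0 0 0.03 0 0 0; 0 0 0.003 0 0 0; 0 0 0 0 0 0' && python3 -m pendant '0 0 0 0 0 0; 0 0 0 0 0 0; 0 0 0 0 0 0; 0 0 0 0 0 0' -1 30 && python3 -m pendant '0 0 -0.06 0 0 0; 0 0 -0.07 0 0 0; 0 0 -0.07 0 0 0; 0 0 0 0 0 0' && python3 -c "
from h import *
plan(486.5,-187,155,-23.3)"
```

```text
time_s: 38.75
tool_pos: [421.6, 259.5, 10.4]
eef_rot: [[-0.154, 0.988, 0.001], [0.988, 0.154, 0.0], [0.0, 0.001, -1.0]]
force: [0.4, 1.2, 0.7]
finger_gap: 75.3
finger_force: 0.0
time_s: 39.25
tool_pos: [420.3, 260.2, 10.1]
eef_rot: [[-0.156, 0.988, 0.0], [0.988, 0.156, -0.0], [-0.0, 0.0, -1.0]]
force: [-0.5, -0.8, 4.3]
finger_gap: 45.6
finger_force: 30.0
time_s: 39.75
tool_pos: [423.2, 261.5, 163.6]
eef_rot: [[-0.156, 0.988, 0.009], [0.988, 0.156, 0.004], [0.002, 0.009, -1.0]]
force: [0.1, 0.2, -1.3]
finger_gap: 45.4
finger_force: 30.0
t 39.8 tcp [423.2 261.5 163.6] yaw 9.0 gap 45.4 F [ 0.1  0.2 -1.3] d [  63.3 -448.5   -8.6] rv [ 0.5 -0.3 32.3] n 8
-0.0755 -0.0013 0.0013 0.0005 -0.0003 0.0336; -0.0754 0.004 0.0013 0.0005 -0.0003 0.0336; -0.0749 0.0093 0.0013 0.0005 -0.0003 0.0336; -0.0741 0.0146 0.0014 0.0005 -0.0003 0.0336; -0.0729 0.0198 0.0014 0.0005 -0.0003 0.0336
-0.0713 0.0249 0.0014 0.0005 -0.0003 0.0336; -0.0694 0.0298 0.0014 0.0005 -0.0003 0.0336; -0.0671 0.0346 0.0014 0.0005 -0.0003 0.0336
```

```bash
python3 -m pendant '-0.075 -0.001 0 0 0 0.034; -0.075 0.004 0 0 0 0.034; -0.075 0.009 0 0 0 0.034; -0.074 0.015 0 0 0 0.034; -0.073 0.02 0 0 0 0.034' && python3 -m pendant '-0.071 0.025 0 0 0 0.033; -0.069 0.03 0 0 0 0.033; -0.067 0.035 0 0 0 0.033; 0 0 0 0 0 0; 0 0 0 0 0 0' && python3 -c "
from h import *
plan(486.5,-187,33,-23.3)"
```

```text
time_s: 40.38
tool_pos: [458.6, -21.2, 158.0]
eef_rot: [[0.2, 0.98, -0.003], [0.98, -0.2, 0.001], [0.0, -0.003, -1.0]]
force: [1.6, 0.2, -0.8]
finger_gap: 45.6
finger_force: 30.0
time_s: 41.0
tool_pos: [482.4, -186.7, 158.0]
eef_rot: [[0.396, 0.918, -0.003], [0.918, -0.396, 0.003], [0.001, -0.004, -1.0]]
force: [0.4, 0.4, -2.0]
finger_gap: 45.9
finger_force: 30.0
t 41.0 tcp [ 482.4 -186.7  158. ] yaw -23.3 gap 45.9 F [ 0.4  0.4 -2. ] d [   4.1   -0.3 -125. ] rv [-0.2 -0.1 -0. ] n 3
0.0005 0.002 0.0555 -0.0006 -0.0002 -0.0001; 0.0006 0.0019 0.0556 -0.0006 -0.0002 -0.0001; 0.0006 0.0018 0.0556 -0.0006 -0.0002 -0.0001
```

```bash
python3 -m pendant '0.001 0.004 0.06 0 0 0; 0 0 0.06 0 0 0; 0 0 0.036 0 0 0; 0 0 0.008 0 0 0; 0 0 0 0 0 0' && python3 -m pendant '0 0 0 0 0 0; 0 0 0 0 0 0; 0 0 0 0 0 0' 0.2 && python3 -m pendant '0 0 -0.06 0 0 0; 0 0 -0.08 0 0 0; 0 -0.04 -0.07 0 0 0; 0 -0.08 0 0 0 0; 0 0 0 0 0 0' -0.15
python3 - <<'E'
from h import *
r=save('wrist','wrist11')
for n in ['padlock','fob','roomkey','powerbank','handle','drawer_floor']:print(n,[(np.array(x['point']),round(x['score'],2)) for x in landmark_of('wrist',n)[:2]])
plan(367.5,-168.5,130,-23.3)
E
```

```text
time_s: 41.62
tool_pos: [486.8, -187.2, 37.0]
eef_rot: [[0.394, 0.919, -0.0], [0.919, -0.394, 0.0], [0.0, -0.0, -1.0]]
force: [0.6, -0.6, -1.1]
finger_gap: 45.4
finger_force: 30.0
time_s: 42.0
tool_pos: [487.3, -188.5, 37.6]
eef_rot: [[0.396, 0.918, 0.002], [0.918, -0.396, -0.001], [-0.0, 0.002, -1.0]]
force: [0.5, 0.2, 0.1]
finger_gap: 56.7
finger_force: 0.0
time_s: 42.62
tool_pos: [400.0, -150.4, 194.7]
eef_rot: [[0.396, 0.918, -0.001], [0.918, -0.396, 0.001], [0.0, -0.002, -1.0]]
force: [0.8, -0.3, 0.6]
finger_gap: 39.9
finger_force: 0.0
padlock [(array([ 519.4, -310.3,   22.6]), 0.64)]
fob [(array([ 449.4, -283.8,   24.1]), 0.92)]
roomkey [(array([ 560.9, -203.3,   21.5]), 0.69)]
powerbank [(array([ 487. , -188.5,   24.3]), 0.77)]
handle [(array([ 369.7, -165.9,   71.8]), 0.85)]
drawer_floor [(array([ 526.2, -241.5,   20.9]), 0.77)]
t 43.0 tcp [ 404.9 -153.1  193.9] yaw -23.3 gap 39.5 F [ 0.2 -0.   0.2] d [-37.4 -15.4 -63.9] rv [-0.  0. -0.] n 2
-0.0193 -0.0188 0.0426 -0.0001 0 -0; -0.0193 -0.0188 0.0426 -0.0001 0 -0
```

View pics/wrist11.png

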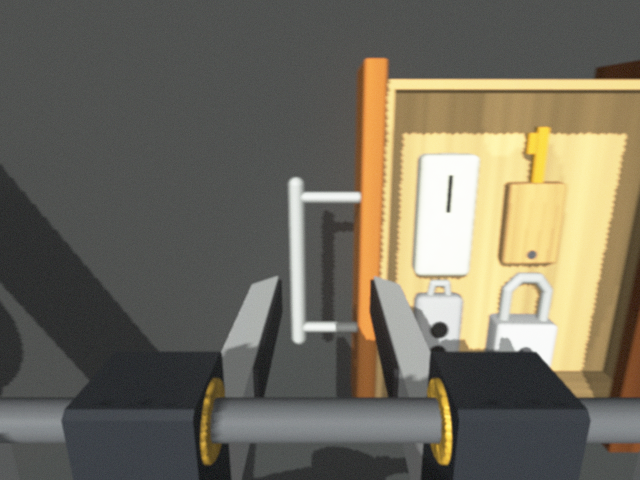

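All four valuables lie inside the drawer: power bank (446,215), key (535,200), fob (437,320) and padlock (523,320). I'll grip the handle at (297,260) and push it shut.

```bash
python3 -m pendant '-0.02 -0.019 0.04 0 0 0; -0.019 -0.019 0.04 0 0 0; 0 0 0.05 0 0 0; 0 0 0.05 0 0 0; 0 0 0 0 0 0' && python3 -m pendant '0 0 0 0 0 0; 0 0 0 0 0 0; 0 0 0 0 0 0; 0 0 0 0 0 0' -1 30 && python3 -m pendant '0 0.03 0 0 0 0; 0 0.03 0 0 0 0; 0 0.03 0 0 0 0; 0 0.03 0 0 0 0; 0 0.03 0 0 0 0' && python3 -m pendant '0 0.03 0 0 0 0; 0 0.03 0 0 0 0; 0 0.015 0 0 0 0; 0 0 0 0 0 0'
```

```text
time_s: 43.6
tool_pos: [364.7, -167.1, 57.1]
eef_rot: [[0.396, 0.918, -0.006], [0.918, -0.396, 0.004], [0.001, -0.007, -1.0]]
force: [-0.4, -0.4, 0.8]
finger_gap: 39.7
finger_force: 0.0
time_s: 44.1
tool_pos: [367.7, -168.9, 60.2]
eef_rot: [[0.396, 0.918, 0.003], [0.918, -0.396, -0.002], [-0.0, 0.004, -1.0]]
force: [1.4, 0.7, 3.1]
finger_gap: 10.2
finger_force: 30.0
time_s: 44.72
tool_pos: [469.9, -213.0, 60.2]
eef_rot: [[0.395, 0.919, -0.0], [0.919, -0.395, -0.001], [-0.001, -0.0, -1.0]]
force: [-1.9, -0.5, 5.7]
finger_gap: 10.5
finger_force: 30.0
time_s: 45.22
tool_pos: [522.9, -236.0, 60.2]
eef_rot: [[0.395, 0.918, 0.003], [0.918, -0.395, -0.002], [-0.001, 0.003, -1.0]]
force: [-0.3, -1.6, 7.2]
finger_gap: 9.6
finger_force: 30.0
```

```bash
python3 -m pendant '0 0.008 0 0 0 0; 0 0.005 0 0 0 0; 0 0 0 0 0 0' && python3 -m pendant '0 0.005 0 0 0 0; 0 0 0 0 0 0; 0 0 0 0 0 0' && python3 -m pendant '0 0.005 0 0 0 0; 0 0 0 0 0 0; 0 0 0 0 0 0'
```

```text
time_s: 45.6
tool_pos: [530.2, -239.1, 60.2]
eef_rot: [[0.395, 0.918, 0.001], [0.918, -0.395, -0.001], [-0.001, 0.001, -1.0]]
force: [0.0, -1.5, 5.6]
finger_gap: 10.1
finger_force: 30.0
time_s: 45.98
tool_pos: [533.4, -240.5, 60.2]
eef_rot: [[0.395, 0.919, 0.001], [0.919, -0.395, -0.001], [-0.001, 0.001, -1.0]]
force: [-0.0, -0.3, 5.4]
finger_gap: 10.1
finger_force: 30.0
time_s: 46.35
tool_pos: [534.3, -240.9, 60.2]
eef_rot: [[0.395, 0.919, -0.004], [0.919, -0.395, 0.001], [-0.001, -0.004, -1.0]]
force: [-4.4, -0.9, 9.3]
finger_gap: 9.5
finger_force: 30.0
```

```bash
python3 -m pendant '0 -0.002 0 0 0 0; 0 0 0 0 0 0; 0 0 0 0 0 0' -0.15 && python3 -m pendant '0 0 -0.07 0 0 0; 0 0 -0.08 0 0 0; 0 0 0 0 0 0' && python3 -c "
from h import *
plan(649,124,170,-30)"
```

```text
time_s: 46.72
tool_pos: [535.4, -240.9, 58.8]
eef_rot: [[0.396, 0.918, -0.001], [0.918, -0.396, 0.0], [0.0, -0.001, -1.0]]
force: [-0.2, -0.7, -0.1]
finger_gap: 36.8
finger_force: 0.0
time_s: 47.1
tool_pos: [538.8, -242.9, 176.8]
eef_rot: [[0.396, 0.918, 0.009], [0.918, -0.396, -0.006], [-0.001, 0.011, -1.0]]
force: [-0.0, 0.2, -0.4]
finger_gap: 40.0
finger_force: 0.0
t 47.1 tcp [ 538.8 -242.9  176.8] yaw -23.3 gap 40.0 F [-0.   0.2 -0.4] d [110.2 366.9  -6.8] rv [0.6 0.  6.7] n 7
0.0725 -0.0084 0.0011 0.0007 0.0001 0.008; 0.0723 -0.0096 0.0011 0.0007 0.0001 0.008; 0.0722 -0.0108 0.0012 0.0007 0.0001 0.008; 0.072 -0.012 0.0012 0.0007 0.0001 0.008; 0.0718 -0.0132 0.0012 0.0007 0.0001 0.008
0.0715 -0.0144 0.0012 0.0007 0.0001 0.008; 0.0713 -0.0156 0.0013 0.0007 0.0001 0.008
```

```bash
python3 -m pendant '0.072 -0.008 0 0 0 0.008; 0.072 -0.01 0 0 0 0.008; 0.072 -0.011 0 0 0 0.008; 0.072 -0.012 0 0 0 0.008; 0.072 -0.013 0 0 0 0.008' 0.8 && python3 -m pendant '0.072 -0.014 0 0 0 0.008; 0.071 -0.016 0 0 0 0.008; 0 0 0 0 0 0; 0 0 0 0 0 0'
python3 - <<'E'
from h import *
for c in ['wrist','top','scene']:
  r=save(c,c+'12')
  for n in ['tin','scanner','window','handle']:print(c,n,[(np.array(x['point']),round(x['score'],2)) for x in landmark_of(c,n)[:2]])
plan(649,124,68,-30)
E
```

```text
time_s: 47.72
tool_pos: [613.8, 22.2, 170.1]
eef_rot: [[0.472, 0.882, -0.002], [0.882, -0.472, -0.0], [-0.001, -0.002, -1.0]]
force: [0.7, -1.3, 0.1]
finger_gap: 84.1
finger_force: 0.0
time_s: 48.22
tool_pos: [644.9, 124.9, 170.2]
eef_rot: [[0.5, 0.866, -0.003], [0.866, -0.5, -0.001], [-0.002, -0.002, -1.0]]
force: [0.4, -0.4, 0.2]
finger_gap: 84.6
finger_force: 0.0
wrist tin [(array([651.1, 122.3,  -0.5]), 0.7), (array([706.7,  -3.5,  -0. ]), 0.54)]
wrist scanner []
wrist window [(array([672.6, 207. ,  56.3]), 0.93)]
wrist handle []
top tin [(array([647.9, 124.2,  -3.1]), 0.69)]
top scanner [(array([652.4, 127.9,   1.6]), 0.75)]
top window []
top handle [(array([ 533.9, -240.8,   71.3]), 0.77), (array([ 409.9, -480.1,    2.4]), 0.54)]
scene tin [(array([648.7, 123. ,  -2.3]), 0.72)]
scene scanner [(array([657.8, 127.8,   4.4]), 0.8)]
scene window [(array([667.7, 211.6,  51.9]), 0.58)]
scene handle [(array([ 532.9, -238. ,   76. ]), 0.95)]
t 49.0 tcp [645.8 125.4 171.7] yaw -30.0 gap 84.5 F [0.3 0.1 0.3] d [   3.2   -1.4 -103.7] rv [ 0.  0. -0.] n 2
0.0003 0.0023 0.0692 0 0 -0.0001; 0.0003 0.0023 0.0692 0 0 -0.0001
```

View pics/wrist12.png

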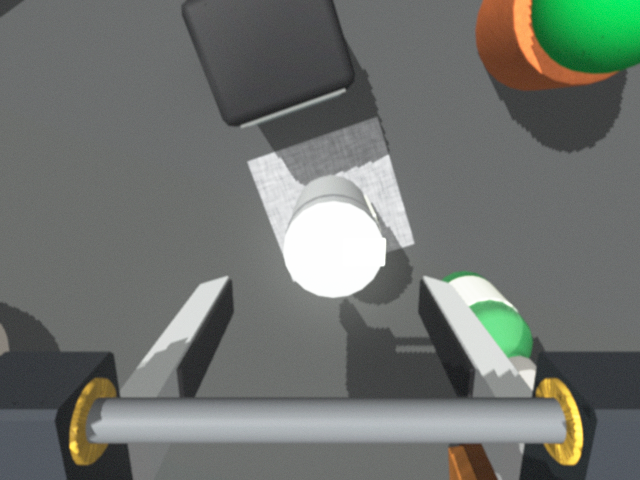

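The tin's lid is centred between the fingers at (335,250), with the label on the tool's +y side and the scanner at upper left. I'll grip, lift 3 mm and turn +105°.

```bash
python3 -m pendant '0 0.004 0.05 0 0 0; 0 0 0.05 0 0 0; 0 0 0.042 0 0 0; 0 0 0 0 0 0; 0 0 0 0 0 0' && python3 -m pendant '0 0 0 0 0 0; 0 0 0 0 0 0; 0 0 0 0 0 0; 0 0 0 0 0 0' -1 40 && python3 -m pendant '0 0 -0.004 0 0 0; 0 0 0 0 0 0; 0 0 0 0 0 0' && python3 -c "
from h import *
plan(649,124,68,-30);st()"
```

```text
time_s: 49.6
tool_pos: [649.4, 124.0, 66.4]
eef_rot: [[0.5, 0.866, 0.002], [0.866, -0.5, 0.0], [0.001, 0.002, -1.0]]
force: [-1.3, 0.3, 0.7]
finger_gap: 84.6
finger_force: 0.0
time_s: 50.1
tool_pos: [648.9, 123.8, 66.1]
eef_rot: [[0.5, 0.866, 0.002], [0.866, -0.5, -0.0], [0.001, 0.001, -1.0]]
force: [-0.6, -0.2, 4.1]
finger_gap: 59.6
finger_force: 40.0
time_s: 50.48
tool_pos: [647.8, 123.9, 67.4]
eef_rot: [[0.5, 0.866, -0.002], [0.866, -0.5, -0.0], [-0.001, -0.001, -1.0]]
force: [0.1, -0.7, -4.1]
finger_gap: 59.6
finger_force: 40.0
t 50.5 tcp [647.8 123.9  67.4] yaw -30.0 gap 59.6 F [ 0.1 -0.7 -4.1] d [1.2 0.1 0.6] rv [-0.1  0.1 -0. ] n 1
0.001 0.0013 -0.0008 -0.0006 0.0005 -0.0002
t 50.48 tcp [647.8 123.9  67.4] F [ 0.1 -0.7 -4.1] gap 59.602511082308936 ff 39.99839007854462
[[0.5, 0.866, -0.002], [0.866, -0.5, -0.0], [-0.001, -0.001, -1.0]] j [ 4.8 28.5 86.5 -0.  65.1 34.8]
```

```bash
python3 -m pendant '0 0 0 0 0 -0.073; 0 0 0 0 0 -0.073; 0 0 0 0 0 -0.073; 0 0 0 0 0 -0.073; 0 0 0 0 0 -0.073' && python3 -m pendant '0 0 0 0 0 -0.073; 0 0 0 0 0 -0.073; 0 0 0 0 0 -0.073; 0 0 0 0 0 -0.073; 0 0 0 0 0 -0.073' && python3 -m pendant '0 0 0 0 0 -0.073; 0 0 0 0 0 -0.072; 0 0 0 0 0 0; 0 0 0 0 0 0' && python3 -c "
from h import *
plan(651,126,66,75)"
```

```text
time_s: 51.1
tool_pos: [648.0, 123.9, 67.6]
eef_rot: [[-0.243, 0.97, -0.001], [0.97, 0.243, -0.0], [0.0, -0.001, -1.0]]
force: [0.4, 0.4, -3.6]
finger_gap: 59.5
finger_force: 40.0
time_s: 51.72
tool_pos: [648.0, 123.9, 67.6]
eef_rot: [[-0.847, 0.532, -0.001], [0.532, 0.847, -0.0], [0.001, -0.001, -1.0]]
force: [-0.5, 0.2, -3.6]
finger_gap: 59.8
finger_force: 40.0
time_s: 52.22
tool_pos: [648.2, 123.9, 67.9]
eef_rot: [[-0.965, 0.261, -0.0], [0.261, 0.965, -0.0], [0.0, -0.0, -1.0]]
force: [0.6, 1.2, -4.3]
finger_gap: 59.9
finger_force: 40.0
t 52.2 tcp [648.2 123.9  67.9] yaw 74.9 gap 59.9 F [ 0.6  1.2 -4.3] d [ 2.8  2.1 -1.9] rv [-0.  -0.  -0.1] n 1
-0.0029 0.0037 0.0026 -0.0001 -0.0002 -0.0012
```

```bash
python3 -m pendant '-0.003 0.006 0 0 0 -0.005; 0 0 0.003 0 0 0; 0 0 0 0 0 0; 0 0 0 0 0 0' && python3 -m pendant '0 0 0 0 0 0; 0 0 0 0 0 0; 0 0 0 0 0 0' 0.6 && python3 -m pendant '0 0 -0.05 0 0 0; 0 0 -0.08 0 0 0; 0 0 -0.08 0 0 0; 0 0 0 0 0 0; 0 0 0 0 0 0'
python3 - <<'E'
from h import *
for c in ['wrist','scene']:
  r=save(c,c+'13')
  for n in ['tin','window','scanner']:print(c,n,[(np.array(x['point']),round(x['score'],2)) for x in landmark_of(c,n)[:2]])
plan(400,0,250,30)
E
```

```text
time_s: 52.72
tool_pos: [651.9, 127.8, 66.1]
eef_rot: [[-0.968, 0.249, 0.001], [0.249, 0.968, 0.0], [-0.001, 0.0, -1.0]]
force: [1.1, -0.0, -2.5]
finger_gap: 59.8
finger_force: 40.0
time_s: 53.1
tool_pos: [651.9, 127.6, 66.4]
eef_rot: [[-0.968, 0.249, 0.001], [0.249, 0.968, -0.0], [-0.001, 0.0, -1.0]]
force: [-0.4, 0.4, 0.0]
finger_gap: 75.1
finger_force: 0.0
time_s: 53.72
tool_pos: [651.3, 127.6, 223.2]
eef_rot: [[-0.968, 0.249, -0.0], [0.249, 0.968, -0.0], [0.0, -0.0, -1.0]]
force: [-0.2, -0.4, -0.6]
finger_gap: 75.2
finger_force: 0.0
wrist tin [(array([650.3, 123.9,   1.1]), 0.89)]
wrist window [(array([673.5, 209.4,  53.8]), 0.69)]
wrist scanner []
scene tin [(array([653.2, 125.7,   3.7]), 0.87)]
scene window [(array([669.8, 203. ,  50.3]), 0.94), (array([657.6, 131.4,   2.5]), 0.69)]
scene scanner [(array([653.9, 132. ,   4.7]), 0.67)]
t 54.1 tcp [651.5 127.6 222.5] yaw 75.6 gap 75.0 F [-0.2 -0.3  0.3] d [-251.5 -127.6   27.5] rv [-0.1 -0.1 45.6] n 5
0.0565 -0.0497 -0.0072 -0.0001 -0.0001 0.076; 0.0479 -0.058 -0.0072 -0.0001 -0.0001 0.076; 0.0381 -0.0648 -0.0073 -0.0001 -0.0001 0.076; 0.0273 -0.0701 -0.0073 -0.0001 -0.0001 0.076; 0.0159 -0.0735 -0.0073 -0.0001 -0.0001 0.076
```

Now I'll move clear and check everything from above.

```bash
python3 -m pendant '0.057 -0.05 -0.007 0 0 0.076; 0.048 -0.058 -0.007 0 0 0.076; 0.038 -0.065 -0.007 0 0 0.076; 0.027 -0.07 -0.007 0 0 0.076; 0.016 -0.074 -0.007 0 0 0.076' && python3 -m pendant '0 -0.08 -0.02 0 0 0; 0 -0.08 -0.02 0 0 0; 0 0 0 0 0 0; 0 0 0 0 0 0'
python3 - <<'E'
from h import *
r=save('top','top14')
for n in ['tin','window','scanner','fan','tray','handle','bowl','mug','sanitiser','padlock','fob','roomkey','powerbank']:print(n,[(np.array(x['point']),round(x['score'],2)) for x in landmark_of('top',n)[:2]])
a=r['img'][:,:,::-1]
b=np.hstack([cv2.resize(a[160:240,180:300],(780,520),interpolation=cv2.INTER_CUBIC)]); cv2.imwrite('pics/c14.png',b)
E
```

```text
time_s: 54.75
tool_pos: [397.9, -1.2, 249.8]
eef_rot: [[-0.496, 0.869, 0.0], [0.869, 0.496, -0.001], [-0.001, -0.0, -1.0]]
force: [-0.3, -0.9, 0.3]
finger_gap: 75.3
finger_force: 0.0
time_s: 55.25
tool_pos: [296.2, -60.4, 279.8]
eef_rot: [[-0.499, 0.867, 0.002], [0.867, 0.499, 0.0], [-0.001, 0.001, -1.0]]
force: [-0.2, 0.0, 0.2]
finger_gap: 75.5
finger_force: 0.0
tin [(array([651.4, 126.1,  -4.3]), 0.82), (array([670.6, 206.2,  56.9]), 0.54)]
window [(array([670.5, 207.1,  57.3]), 0.79)]
scanner [(array([653.3, 131.2,  -3.9]), 0.73), (array([311.5, 187.9,   2.8]), 0.34)]
fan [(array([468.7, 444.4,   6.4]), 0.57)]
tray [(array([474. , 439. ,  -4.1]), 0.88)]
handle [(array([ 534.6, -244.1,   71.5]), 0.71)]
bowl [(array([311.1, 188. ,   2. ]), 0.96), (array([ 409. , -482.2,    1.1]), 0.64)]
mug [(array([ 412.8, -480.2,   -0.1]), 0.8)]
sanitiser [(array([712.6,  -0.4,   1.8]), 0.8), (array([314. , 185. ,   5.4]), 0.55)]
padlock []
fob []
roomkey []
powerbank []
```

View pics/c14.png

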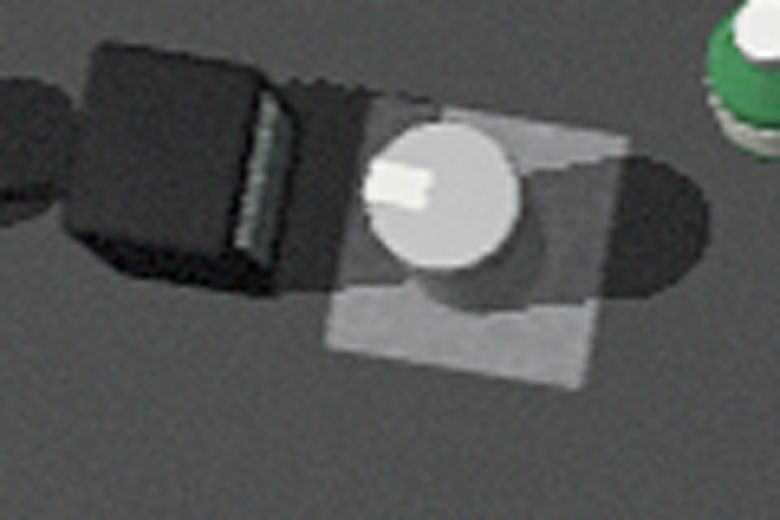

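View pics/top14.png

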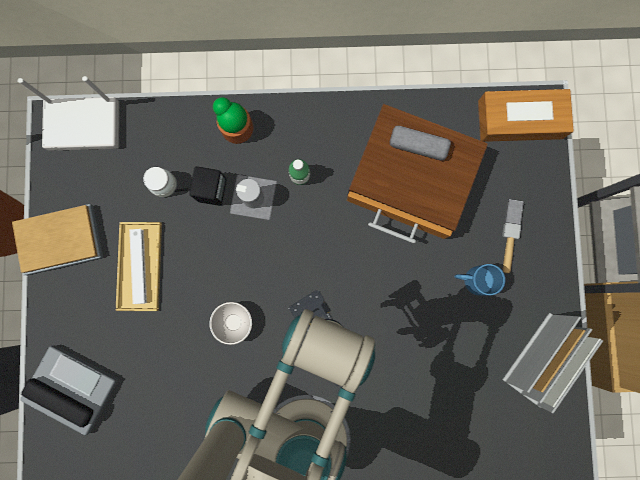

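The label faces the scanner window (lid centre (441,195), label (398,184), within about 5°). The drawer is shut, the fan is in the tray at (137,266) and the bystanders haven't moved.

```bash
python3 -c "
from cell import hand_in
print(hand_in())"
```

```text
the job is handed in; nothing more can be done
None
```

I handed the job in with every step done; no verdict came back. The fan is flat in the tray, all four valuables are in the shut drawer, and the tin is upright on the mat with its label within about 5° of facing the window.

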